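# Level a floating shelf with a pocket spirit level and its levelling foot

### The arm

A 6-joint arm with a two-finger parallel gripper is mounted at the origin on the work surface. World frame = base frame: x ahead of the robot, y to its left, z up, the work surface at z = 0. Lengths are in m, angles in rad, forces in N, time in s.
With the tool pointing down it reaches from about 0.25 to 0.775 m from the base axis. Payload 4 kg.
Tool frame: the origin (TCP) lies on the centre line of the jaws, within the pads' length; the fingertips stand 8 mm ahead of it and the grasp point (between the pads) lies 11 mm behind it; z points along the fingers, y is the direction in which the jaws open and shut (so a half turn about z gives the same grasp; the last joint's range is limited). The gripper opens to 94 mm and grips with 3 to 60 N. Pads are 16 mm wide; open, the fingers measure 119 mm over their backs; the gripper's body (75 mm by 177 mm) begins 78 mm behind the grasp point.
Start: joints at [1.24, 0.087, 1.371, -0, 1.684, -0.103], TCP at [0.124, 0.536, 0.214] pointing down, gripper open.
Joint ranges: [-3.1, 3.1], [-0.76, 2.03], [0.27, 2.55], [-1.08, 4.22], [0.17, 2.65], [-2.57, 2.57]. Speed limits (rad/s): [2.79, 2.79, 3.14, 3.14, 3.14, 3.14].

### API

Orientations are given as [roll, pitch, yaw] about the fixed x, y, z axes, in that order (R = Rz(yaw) Ry(pitch) Rx(roll)).
In Python, from bench import robot, cams, close_job gives the robot as it stands.
- The arm moves only by the tool arm_command, never from a script. Its argument "plan" is one flat list of numbers, 7 for each row, row after row: the shift along the tool's x, y, z in cm, then the turn, a rotation vector about the tool's x, y, z in degrees, then the closure, from 0 (fully open) to 1 (shut). A call has 1 to 8 rows; each row shifts and turns the commanded pose from where the row before left it, along the tool's axes as they then stand; what a row does not reach is not made up. A row lasts 1/8 s, in which the tool goes at most 62.5 mm and 10.7 degrees, less where a joint would pass 70% of its speed; a pose out of reach is approached as far as the arm can. A call with a gripper value outside its range is refused whole. The fingers move at their own pace and stop on an object; the grip force is fixed at half the most. Time passes only in rows, so rows that do not move let the fingers close. It gives the time, the measured TCP pose, the force and the opening at its end, in the units of the state.
- robot.get_obs(): the state, without advancing time (a new reading comes with each control period).
- cams.snapshot(name): name is "scene" or "side" or "wrist"; returns a dict with "pixels" (384x512x3 uint8, red, green, blue), "fov_y" (degrees; the focal length in pixels is half the picture's height over the tangent of half this angle, whatever the lens; pixels are square), "cx", "cy" (the principal point, pixels), "camera_from_world" (4x4, takes a point from world to camera coordinates); the wrist camera has in their place "tool_from_camera" (4x4, takes a point from camera to tool coordinates, whose origin is the TCP and whose axes are the flange's). Camera axes: x right, y up, looking along -z (the intrinsics and any distortion apply to the point x, -y, -z); pixel columns grow to the right and rows downward; lengths in m; the calibration is good to about 2 mm. A picture is of the moment at which its call begins: read the wrist's pose just before it. There is no depth.
- close_job(): hands the job in, once; it reports no verdict.
The state is a dict: "time": time; "joint_positions": joint angles; "qvel": joint speeds; "joint_torque": joint torques, N m; "tool_pos": TCP position; "ee_rot": TCP orientation; "wrist_force": force on the tool from outside, world axes, zero at the start; "wrist_torque": the same for the moment, N m; "width": finger opening in m.
Only numpy, scipy, OpenCV 4.12 (cv2) and the standard library are available. Lean on these libraries where they do the work, as an engineer would, in place of code of your own. Each camera call takes 0.05 s, during which the arm holds its last target.

### The job

Take the blue spirit level off the wooden block, stand it upright on its thin metal base with the vial on top, on the shelf's dark inlay and lengthwise along the shelf, and let go of it; then turn the yellow knob of the levelling foot until the bubble sits in the middle between its two marks. Finally press down on top of the level with a steady push of about 10 N and finish while still pressing, with the level upright on the inlay and the bubble centred. Leave the bowl with its ball, the flashlight and the comb as they are.

Things in the scene. Friction and masses are not known exactly. Their poses are not given: they have to be found in the camera images.
- level_center (a point): Centre of the blue spirit level, a loose block 52 x 66 x 22 mm (own x, y, z). Own x: from its aluminium base (x = -26 mm, the 66 x 22 mm thin edge to stand on) to its flat top edge with the green vial (x = +26 mm), so x points up when it stands and this point is then 26 mm above the shelf. Own y: along the vial.
- level: The same level as a body (0.1 to 0.25 kg); origin 11 mm from its centre, in the middle of the 52 x 66 mm face it first lies on; same axes. It starts lying on the wooden block, z up, x roughly towards the robot, its ends (+y, -y; 52 x 22 mm) overhanging the block by about 17 mm each.
- bubble (a joint): Offset in m of the white bubble along the level's own +y from the middle of the vial: 0 = centred between the two black marks (at 8.5 mm either side; bubble 16 mm long), stops at -0.015 and 0.015. It goes to the higher end, 0.16 m per rad of slope along y, and settles in about 1 s. It tells the shelf's slope only while the level stands on the shelf.
- inlay (a point): Centre of the dark inlay, 60 x 110 mm (x, y), on the shelf's top face, about 120 mm above the table; it tilts with the shelf. Own z: normal of the shelf top; y: along the shelf to the levelling foot; x: across it to the low wall, which starts 127 mm from this point and is 110 mm high.
- shelf: Concrete-look shelf, 180 x 490 x 30 mm (x, y, z), axes as the inlay's; origin inside it on its pivot (an axis along x), 15 mm below the top face, 20 mm wallward of the inlay's centre, 270 mm from its foot end (+y), 220 mm from its other end. It starts 0.038 to 0.074 rad low at the foot end.
- knob_grip (a point): Grip point on the axis of the levelling foot's yellow bar knob: 50 mm long (own x), 14 mm thick (y), from 15 mm below to 13 mm above this point; own z = its axis, up but leaning as the shelf first does. Clockwise from above raises the shelf's foot end, 0.04 rad of slope per rad turned. Stays as left, about 0.15 N m. From the start: 2.9 rad clockwise, 0.5 back. Free for 20 mm under the bar except a 14 mm stem.
- rest: Fixed wooden block under the level, 50 x 32 x 40 mm (x, y, z), origin at the centre of its underside on the table.
- bowl: White ceramic bowl, 100 mm across and 42 mm high, origin under its foot; on the shelf at the end away from the foot. Leave alone.
- ball_center (a point): Centre of the pink silicone ball, 34 mm across, in the bowl. Leave alone.
- torch: Orange flashlight with a black push toggle, 105 mm long, 32 mm thick, lying along the shelf on its wall side between inlay and foot; origin at its middle, underside. Leave alone.
- comb: Stainless steel comb, 120 x 30 x 4 mm, lying along the shelf on the wall side of the inlay; origin at its middle, underside. Leave alone.
Things that resemble listed ones, but are neither listed nor needed, are in the scene too. What is shaped like the level but turquoise is not meant.

How it is judged:
By the outcome, as a careful person would: the job done as asked, in the order asked, and still so for the second after the job is handed in, while the arm keeps its last pose, push and grip.
It also fails if it takes over 72 s, if anything falls off the work surface, if the arm or the gripper's body presses on something with over 40 N, if the wrist force passes 120 N, or if a joint passes its speed limit or range.

## Working session

There is one attempt and no reset: what is moved stays moved. The work goes in short steps, Python scripts to look and compute and a tool call to move; the robot and the scene stay as the last step left them, time stands still between calls to the robot, and variables do not carry over. Pictures are saved under pics/ and viewed, and the job is handed in when it is done.

Besides the shell and the picture viewer there is one more tool, called as a command line: name --argument value ..., lists and objects as JSON in quotes. arm_command: Moves the arm, as the interface text tells. Its arguments: {"type":"object","properties":{"plan":{"type":"array","items":{"type":"number"}}},"required":["plan"]}

```bash
ls; mkdir -p pics; cat > h.py <<'E'
import numpy as np, cv2, json
from bench import robot, cams, close_job
from scipy.spatial.transform import Rotation as R
def snap(n):
    o=robot.get_obs(); s=cams.snapshot(n); return o,s
def save(s,f,crop=None,k=1):
    im=s["pixels"][:,:,::-1]
    if crop: x0,y0,x1,y1=crop; im=im[y0:y1,x0:x1]
    if k!=1: im=cv2.resize(im,None,fx=k,fy=k,interpolation=cv2.INTER_CUBIC)
    cv2.imwrite("pics/"+f,im)
E
python3 - <<'E'
from h import *
import pickle
o=robot.get_obs(); print(o)
for n in ["scene","side","wrist"]:
    o,s=snap(n); pickle.dump((o,s),open(n+"0.pkl","wb")); save(s,n+"0.png",k=1.5); print(n,{k:v for k,v in s.items() if k!="pixels"})
E
```

```text
pics
{'time': 0.0, 'joint_positions': array([ 1.23991154e+00,  8.79413385e-02,  1.37224420e+00, -3.45621890e-05,
        1.68357113e+00, -1.03107807e-01]), 'qvel': array([-0.00047971, -0.00147001, -0.000571  ,  0.00230217, -0.00134262,
        0.0008426 ]), 'joint_torque': array([ 7.77987952e-04, -3.40183282e+01, -3.02428830e+01,  7.19767506e-02,
        3.28085606e-02, -1.76854937e-04]), 'tool_pos': array([0.12404607, 0.53529144, 0.21231671]), 'ee_rot': array([-3.13943660e+00, -1.88563027e-04,  2.91381162e+00]), 'wrist_force': array([ 0.07215367, -0.32840051,  0.0732011 ]), 'wrist_torque': array([ 0.04252611, -0.01581235,  0.01237213]), 'width': 0.09419642663428389}
scene {'fov_y': 50.62861783876752, 'cx': 250.7070235092099, 'cy': 196.56147812884967, 'camera_from_world': array([[-0.19293542,  0.98114288,  0.01160048,  0.18415603],
       [-0.57316145, -0.12228863,  0.81026628,  0.20337224],
       [ 0.7964056 ,  0.14968011,  0.58594708, -1.45217104],
       [ 0.        ,  0.        ,  0.        ,  1.        ]])}
side {'fov_y': 42.95364043727533, 'cx': 250.73120253507693, 'cy': 195.33288853765777, 'camera_from_world': array([[ 0.70121272, -0.71294603,  0.00294775, -0.44290321],
       [ 0.42811916,  0.42437234,  0.79788602, -0.29258071],
       [-0.57010061, -0.55822584,  0.60280113, -1.20619509],
       [ 0.        ,  0.        ,  0.        ,  1.        ]])}
wrist {'fov_y': 63.118512154712576, 'cx': 261.86175299968926, 'cy': 194.11769741552945, 'tool_from_camera': array([[-6.39277745e-04,  9.72780590e-01,  2.31727244e-01,
         6.70216964e-02],
       [ 9.99999675e-01,  5.08203443e-04,  6.25334725e-04,
        -1.36826272e-04],
       [ 4.90548899e-04,  2.31727568e-01, -9.72780599e-01,
        -1.71053720e-01],
       [ 0.00000000e+00,  0.00000000e+00,  0.00000000e+00,
         1.00000000e+00]])}
```

View pics/scene0.png

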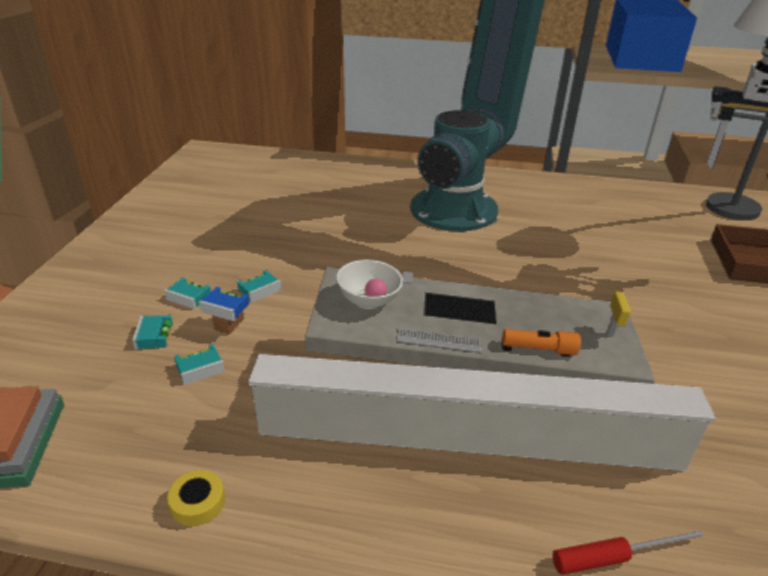

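View pics/side0.png

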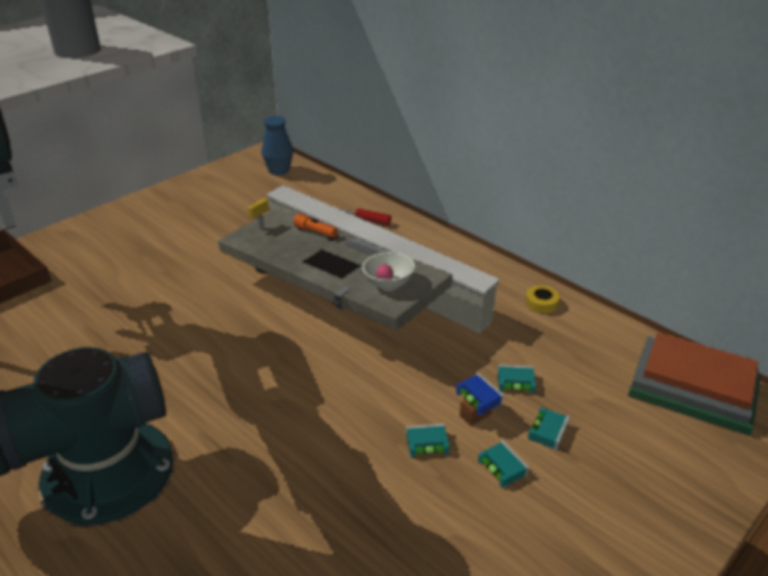

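View pics/wrist0.png

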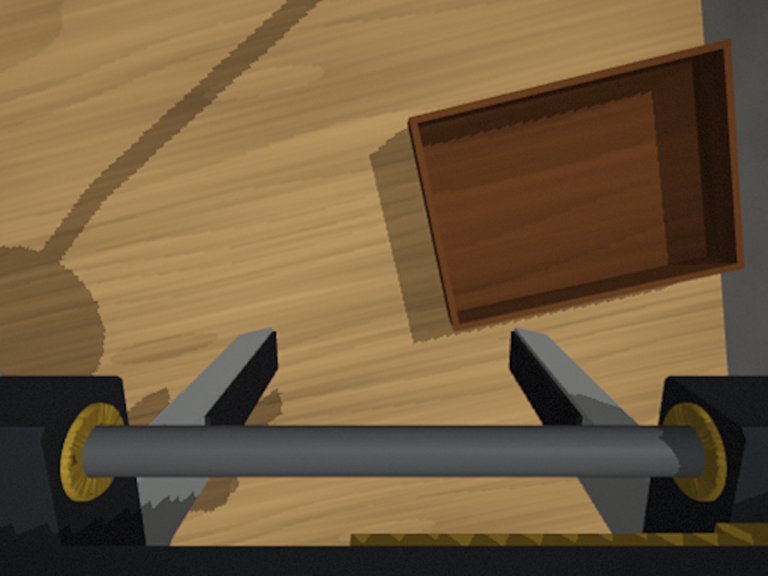

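Candidates (scene picture, in the 1.5x view): blue one on the wooden block at (225,303), and four turquoise decoys at (188,291), (259,285), (154,330), (199,364). The blue one on the block matches the description. Next come close crops.

```bash
python3 - <<'E'
from h import *
import pickle
for n,crs in [("scene",[(80,170,210,270),(195,165,450,265)]),("side",[(260,235,390,330),(140,120,310,220)])]:
    o,s=pickle.load(open(n+"0.pkl","rb"))
    for i,c in enumerate(crs):
        save(s,f"{n}_c{i}.png",c,6 if i==0 else (3 if n=="scene" else 4.5))
E
```

```text
(no output)
```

View pics/scene_c0.png

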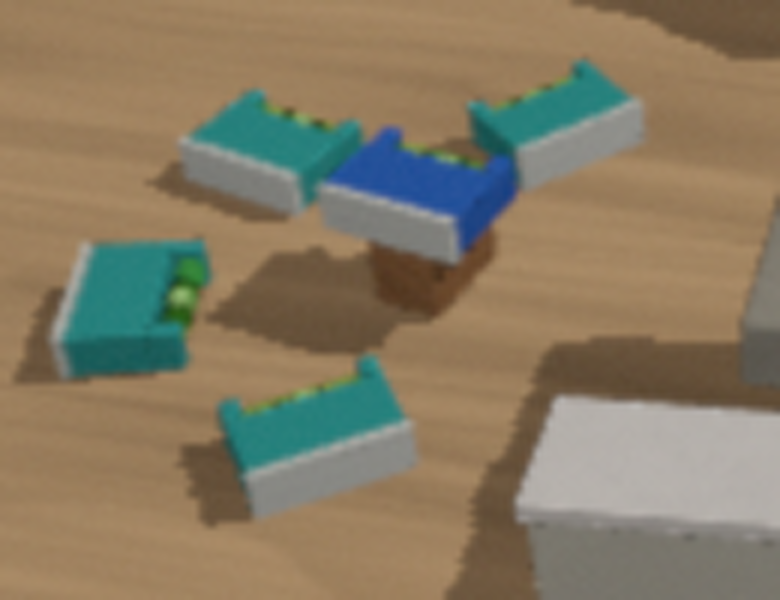

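View pics/scene_c1.png

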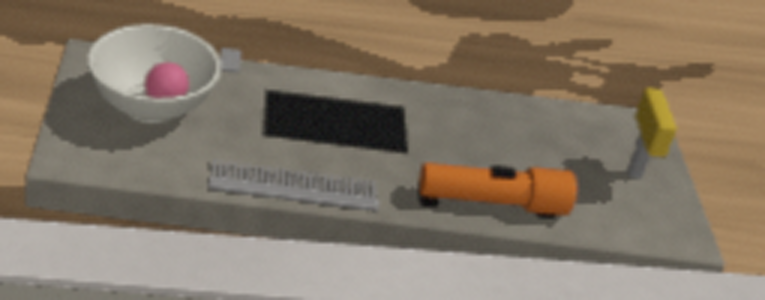

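View pics/side_c0.png

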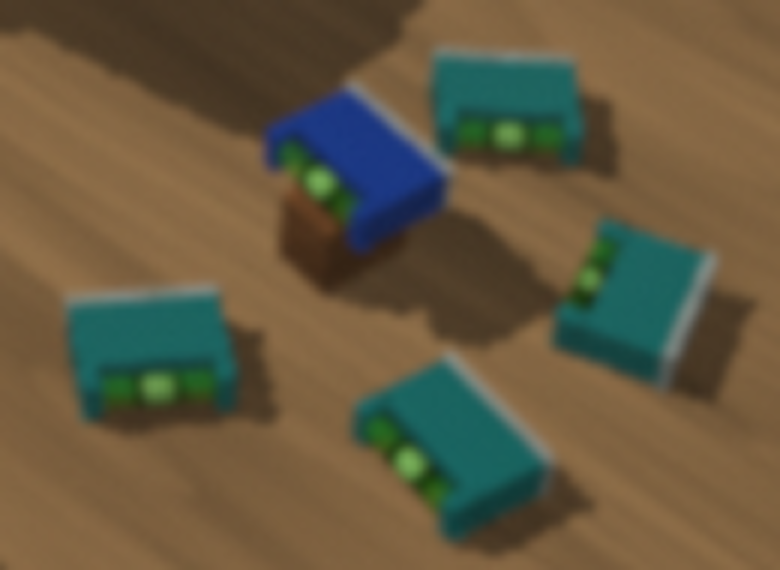

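View pics/side_c1.png

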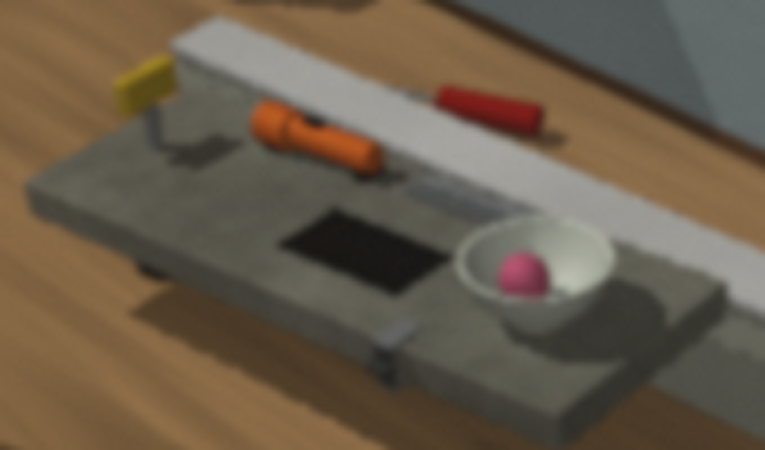

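The crops confirm it: blue level on the brown block, vial edge towards the robot, four turquoise ones on the table. Now I fit the level and shelf poses from the corner pixels.

```bash
cat >> h.py <<'E'
def proj(s,P,o=None):
    P=np.atleast_2d(P)
    if "camera_from_world" in s: T=s["camera_from_world"]
    else:
        Tw=np.eye(4); Tw[:3,:3]=R.from_euler("xyz",o["ee_rot"]).as_matrix(); Tw[:3,3]=o["tool_pos"]
        T=np.linalg.inv(Tw@s["tool_from_camera"])
    c=P@T[:3,:3].T+T[:3,3]; f=192/np.tan(np.radians(s["fov_y"]/2))
    return np.c_[s["cx"]+f*c[:,0]/-c[:,2], s["cy"]+f*c[:,1]/c[:,2]]
def up(px,off,k): return (np.array(px,float)+.5)/k-.5+np.array(off)
E
cat > fit0.py <<'E'
from h import *
import pickle
from scipy.optimize import least_squares
S={n:pickle.load(open(n+"0.pkl","rb"))[1] for n in ["scene","side"]}
# level
A=np.array([[-26,33,11],[-26,-33,11],[-26,33,-11],[-26,-33,-11],[26,33,11],[26,-33,11]])/1e3
a=up([(322,187),(463,222),(327,228),(458,262),(385,130),(517,163)],(80,170),6)
B=np.array([[-26,33,11],[-26,-33,11],[26,33,11],[26,-33,11],[26,33,-11],[26,-33,-11]])/1e3
b=up([(450,172),(348,85),(360,222),(268,130),(360,250),(270,165)],(260,235),6)
def T(p,P): return P@R.from_euler("z",p[2]).as_matrix().T+[p[0],p[1],.051]
f=lambda p:np.r_[(proj(S["scene"],T(p,A))-a).ravel(),(proj(S["side"],T(p,B))-b).ravel()]
r=least_squares(f,[.5,-.3,3.1],loss="soft_l1",x_scale=.1); print("level",r.x,np.round(r.fun,1))
A=np.array([[-30,-55],[-30,55],[30,55],[30,-55],[-70,-220],[110,-220],[110,270],[-70,270]])/1e3
a=up([(265,90),(404,106),(408,152),(262,135),(68,38),(27,178),(722,265),(668,108)],(195,165),3)
B=np.array([[-30,55],[30,55],[30,-55],[-30,-55],[-70,270],[-70,-220],[110,-220]])/1e3
b=up([(280,243),(335,208),(450,258),(397,295),(28,187),(557,418),(725,285)],(140,120),4.5)
z=lambda P:np.c_[P,np.zeros(len(P))]
def T(p,P): return z(P)@R.from_euler("ZX",[p[3],p[4]]).as_matrix().T+p[:3]
f=lambda p:np.r_[(proj(S["scene"],T(p,A))-a).ravel(),(proj(S["side"],T(p,B))-b).ravel()]
r=least_squares(f,[.5,0,.12,0,-.05],loss="soft_l1",x_scale=.1); print("inlay",r.x,np.round(r.fun,1))
E
python3 fit0.py
```

```text
level [ 0.52625095 -0.35216866  2.96960851] [-0.6  0.5 -1.8  0.4 -0.1  0.4  0.1  0.6  0.2 -0.9 -0.1 -0.9  0.3 -0.5
  0.2 -0.4  0.3 -0.4 -1.3  0.1 -0.5  1.  -2.2  0.2]
inlay [ 0.54926783  0.04898591  0.12087755  0.09136339 -0.06300542] [-0.2 -0.  -0.2  0.2 -0.1  0.7 -0.2  0.4 -0.4 -0.1 -1.2 -0.4  1.6 -0.2
 -0.3  0.5 -1.6  0.6 -0.5 -0.   0.8 -0.1 -0.7  0.7 -2.  -2.1 -0.3 -0.1
  0.5 -0.6]
```

```bash
cat >> h.py <<'E'
def frame(z,y):
    z=np.array(z,float)/np.linalg.norm(z); y=np.array(y,float); y-=z*(y@z); y/=np.linalg.norm(y)
    return np.c_[np.cross(y,z),y,z]
def rows(wps,g,start=None,ml=5,ma=9):
    """wps: list of (pos,Rmat); prints rows of 7, from measured (or start) pose"""
    o=robot.get_obs()
    p,M=(o["tool_pos"],R.from_euler("xyz",o["ee_rot"]).as_matrix()) if start is None else start
    out=[]
    for tp,tM in wps:
        tp=np.array(tp,float)
        rv=R.from_matrix(M.T@tM).as_rotvec(); n=int(max(1,np.ceil(np.linalg.norm(tp-p)*100/ml),np.ceil(np.degrees(np.linalg.norm(rv))/ma)))
        p0,M0=p,M
        for i in range(1,n+1):
            tgt=p0+(tp-p0)*i/n; tR=M0@R.from_rotvec(rv*i/n).as_matrix()
            d=np.round(M.T@(tgt-p)*100,2); a=np.round(np.degrees(R.from_matrix(M.T@tR).as_rotvec()),1)
            out.append(list(d)+list(a)+[g]); p=p+M@d/100; M=M@R.from_rotvec(np.radians(a)).as_matrix()
    for i in range(0,len(out),8):
        print("CALL",",".join("%g"%(v+0) for r in out[i:i+8] for v in r))
    return p,M
def pose():
    o=robot.get_obs(); return o["tool_pos"],R.from_euler("xyz",o["ee_rot"]).as_matrix(),o
LEV=np.array([.5262,-.3522,.051]); LYAW=2.9696
def level_R(yaw=LYAW): return R.from_euler("z",yaw).as_matrix()
def pick_R(elev=45,yaw=LYAW):
    L=level_R(yaw); e=np.radians(elev)
    return frame(-L[:,0]*np.cos(e)-L[:,2]*np.sin(e),L[:,1])
E
python3 - <<'E'
from h import *
M=pick_R(); z=M[:,2]
pre=LEV-z*.12; print(pre,M)
p,M0,o=pose()
rows([([.16,.5,.3],M0),([.42,.1,.32],frame([0,0,-1],[0,-1,0])),(pre+[0,0,.06],M)],0)
E
```

```text
[ 0.44259913 -0.33767779  0.13585281] [[ 6.96673908e-01 -1.71145941e-01  6.96673908e-01]
 [-1.21018455e-01 -9.85245689e-01 -1.21018455e-01]
 [ 7.07106781e-01 -7.87714937e-18 -7.07106781e-01]]
CALL -1.43,-0.88,-2.91,0,0,0,0,-1.43,-0.89,-2.92,0,0,0,0,-1.44,-0.88,-2.91,0,0,0,0,-1.81,-1.74,-0.1,0,0,8.8,0,-2.05,-1.45,-0.11,0,0,8.8,0,-2.25,-1.11,-0.1,0,0,8.8,0,-2.4,-0.76,-0.1,0,0,8.7,0,-2.48,-0.38,-0.1,0,0,8.8,0
CALL -2.51,0,-0.11,0,0,8.8,0,-2.48,0.38,-0.1,0,0,8.8,0,-2.4,0.76,-0.1,0,0.1,8.8,0,-2.25,1.11,-0.11,0,0,8.8,0,-2.05,1.45,-0.11,0,0,8.8,0,-1.81,1.74,-0.1,0,0,8.8,0,-1.51,2,-0.11,0,0,8.7,0,-1.2,2.2,-0.11,0,0,8.8,0
CALL -0.85,2.37,-0.1,0,0,8.8,0,-0.48,2.46,-0.11,0,0,8.8,0,-0.09,2.51,-0.11,0,0,8.8,0,0.29,2.5,-0.1,0,0,8.8,0,0.67,2.42,-0.11,0,0,8.8,0,1.03,2.28,-0.11,0,0.1,8.7,0,0.22,4.38,1.24,-0.4,4.5,0.9,0,0.19,4.36,1.29,-0.4,4.5,1,0
CALL 0.17,4.36,1.33,-0.4,4.5,0.9,0,0.12,4.34,1.37,-0.4,4.4,1,0,0.1,4.33,1.42,-0.4,4.5,0.9,0,0.05,4.32,1.45,-0.3,4.5,0.9,0,0,4.31,1.47,-0.4,4.5,1,0,-0.04,4.3,1.5,-0.4,4.5,0.9,0,-0.09,4.29,1.53,-0.4,4.5,0.9,0,-0.14,4.28,1.55,-0.4,4.4,1,0
```

arm_command --plan '[-1.43, -0.88, -2.91, 0, 0, 0, 0, -1.43, -0.89, -2.92, 0, 0, 0, 0, -1.44, -0.88, -2.91, 0, 0, 0, 0, -1.81, -1.74, -0.1, 0, 0, 8.8, 0, -2.05, -1.45, -0.11, 0, 0, 8.8, 0, -2.25, -1.11, -0.1, 0, 0, 8.8, 0, -2.4, -0.76, -0.1, 0, 0, 8.7, 0, -2.48, -0.38, -0.1, 0, 0, 8.8, 0]'

```text
time: 1.15
tool_pos: [0.2288, 0.3942, 0.3056]
ee_rot: [-3.141, 0.0, 2.143]
wrist_force: [-0.4, 1.0, 0.2]
width: 0.0939
```

arm_command --plan '[-2.51, 0, -0.11, 0, 0, 8.8, 0, -2.48, 0.38, -0.1, 0, 0, 8.8, 0, -2.4, 0.76, -0.1, 0, 0.1, 8.8, 0, -2.25, 1.11, -0.11, 0, 0, 8.8, 0, -2.05, 1.45, -0.11, 0, 0, 8.8, 0, -1.81, 1.74, -0.1, 0, 0, 8.8, 0, -1.51, 2, -0.11, 0, 0, 8.7, 0, -1.2, 2.2, -0.11, 0, 0, 8.8, 0]'

```text
time: 2.15
tool_pos: [0.3382, 0.2258, 0.314]
ee_rot: [-3.14, -0.001, 0.916]
wrist_force: [-0.4, 0.2, -0.1]
width: 0.0939
```

arm_command --plan '[-0.85, 2.37, -0.1, 0, 0, 8.8, 0, -0.48, 2.46, -0.11, 0, 0, 8.8, 0, -0.09, 2.51, -0.11, 0, 0, 8.8, 0, 0.29, 2.5, -0.1, 0, 0, 8.8, 0, 0.67, 2.42, -0.11, 0, 0, 8.8, 0, 1.03, 2.28, -0.11, 0, 0.1, 8.7, 0, 0.22, 4.38, 1.24, -0.4, 4.5, 0.9, 0, 0.19, 4.36, 1.29, -0.4, 4.5, 1, 0]'

```text
time: 3.15
tool_pos: [0.4249, 0.0117, 0.2947]
ee_rot: [3.132, -0.16, -0.031]
wrist_force: [1.2, 0.9, 0.1]
width: 0.0942
```

arm_command --plan '[0.17, 4.36, 1.33, -0.4, 4.5, 0.9, 0, 0.12, 4.34, 1.37, -0.4, 4.4, 1, 0, 0.1, 4.33, 1.42, -0.4, 4.5, 0.9, 0, 0.05, 4.32, 1.45, -0.3, 4.5, 0.9, 0, 0, 4.31, 1.47, -0.4, 4.5, 1, 0, -0.04, 4.3, 1.5, -0.4, 4.5, 0.9, 0, -0.09, 4.29, 1.53, -0.4, 4.5, 0.9, 0, -0.14, 4.28, 1.55, -0.4, 4.4, 1, 0]'

```text
time: 4.15
tool_pos: [0.4422, -0.3387, 0.1952]
ee_rot: [-3.139, -0.788, -0.176]
wrist_force: [0.0, 0.7, 0.3]
width: 0.094
```

```bash
python3 - <<'E'
from h import *
import pickle
o,s=snap("wrist"); pickle.dump((o,s),open("wrist1.pkl","wb")); save(s,"wrist1.png",k=1.5)
p,M,_=pose(); print(p,M,o["time"],o["joint_positions"])
L=level_R()
P=LEV+np.array([[26,33,11],[26,-33,11],[-26,33,11],[-26,-33,11]])/1e3@L.T
print(proj(s,P,o)*1.5)
E
```

```text
[ 0.44005513 -0.34215625  0.19041396] [[ 0.69635739 -0.17930138  0.69493698]
 [-0.12960203 -0.98378707 -0.12396095]
 [ 0.70589638 -0.00374412 -0.70830522]] 4.15 [-1.12953835 -0.30228716  1.96128898  0.71551273  1.08311396  0.40002673]
[[438.27214684 355.35472506]
 [343.45522475 355.62175441]
 [434.58735376 291.73802961]
 [347.09181739 291.98109556]]
```

View pics/wrist1.png

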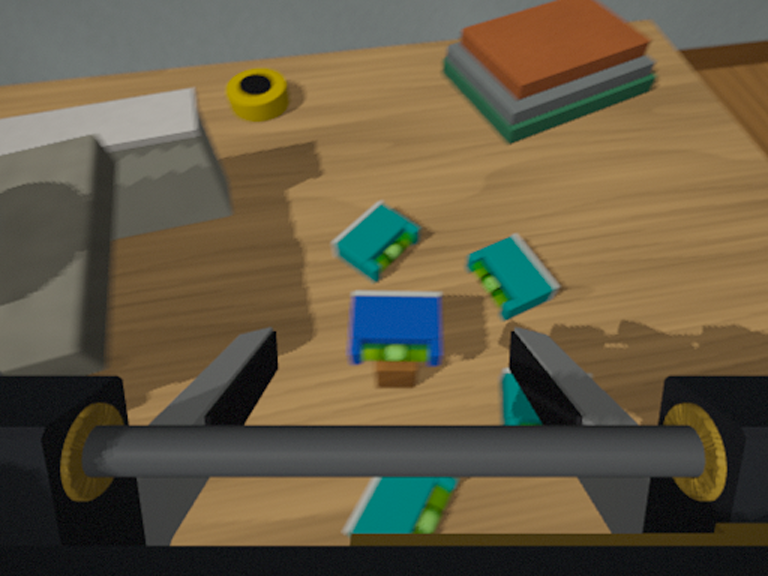

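```bash
python3 - <<'E'
from h import *
import pickle
o,s=snap("wrist");pickle.dump((o,s),open("wrist1.pkl","wb")); save(s,"wrist1c.png",(215,180,315,270),8)
p,M,_=pose(); print(o["tool_pos"],o["ee_rot"],p,o["time"])
L=level_R()
P=LEV+np.array([[26,33,11],[26,-33,11],[-26,33,11],[-26,-33,11],[26,33,-11],[26,-33,-11]])/1e3@L.T
print((proj(s,P,o)-[215,180]+.5)*8)
E
```

```text
[ 0.44005513 -0.34215625  0.19041396] [-3.13630667 -0.78368786 -0.18400893] [ 0.44029093 -0.33935507  0.19082409] 4.2
[[593.75527031 427.54456219]
 [ 83.02850806 432.42582632]
 [573.80268172  86.87318483]
 [102.63473583  91.25666153]
 [582.490793   494.43545171]
 [ 99.79826893 499.07280585]]
```

View pics/wrist1c.png

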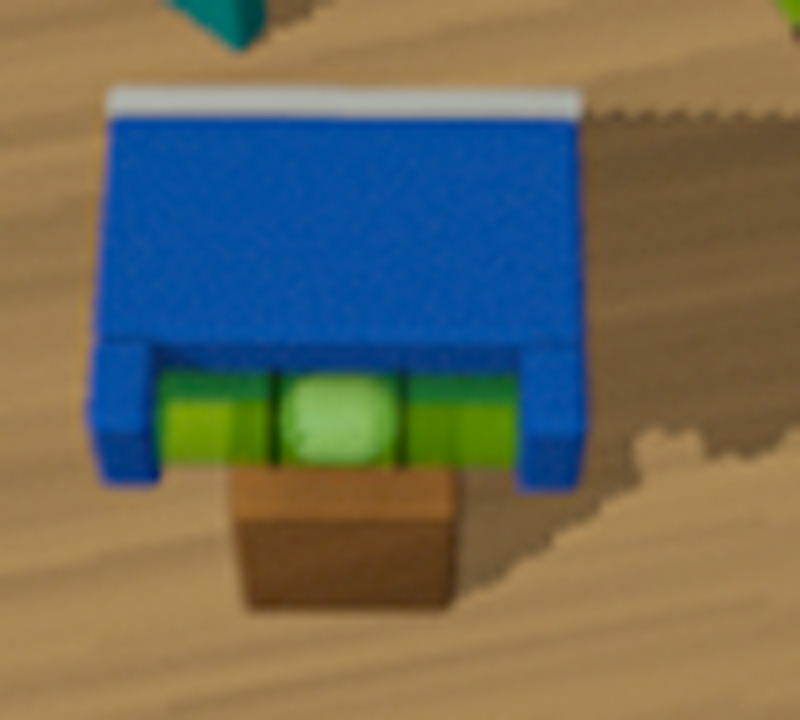

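```bash
python3 - <<'E'
from h import *
M=pick_R(); z=M[:,2]
p,M0,o=pose(); print(p)
p,M0=rows([(LEV-.07*z,M),(LEV+.011*z,M)],0,start=(np.mean([p,[.44006,-.34216,.19041],[.4403,-.33936,.19082]],0),M0))
E
```

```text
[ 0.44029093 -0.33935507  0.19082409]
CALL -1.85,-0.13,4.52,0,0.1,-0.3,0,-1.86,-0.13,4.51,-0.1,0.2,-0.3,0,0,-0.01,4.05,0,0,0,0,0,0,4.05,0,0,0,0
```

arm_command --plan '[-1.85, -0.1, 4.5, 0, 0.1, -0.3, 0, -1.85, -0.1, 4.5, 0, 0.2, -0.3, 0, 0, 0, 0, 0, 0, 0, 0, 0, 0, 0, 0, 0, 0, 0]'

```text
time: 4.75
tool_pos: [0.4807, -0.3417, 0.1077]
ee_rot: [3.132, -0.792, -0.157]
wrist_force: [1.2, -0.1, 0.7]
width: 0.0941
```

```bash
python3 - <<'E'
from h import *
o,s=snap("wrist"); save(s,"wrist2.png",k=1.5)
M=pick_R()
for i in range(1):
    p,M0,o=pose(); print(p,o["ee_rot"], M.T@(LEV-p)*100)
E
```

```text
[ 0.48082985 -0.34234949  0.10868854] [ 3.12993741 -0.79313911 -0.15612108] [-0.79916672  0.19402567  7.35922553]
```

View pics/wrist2.png

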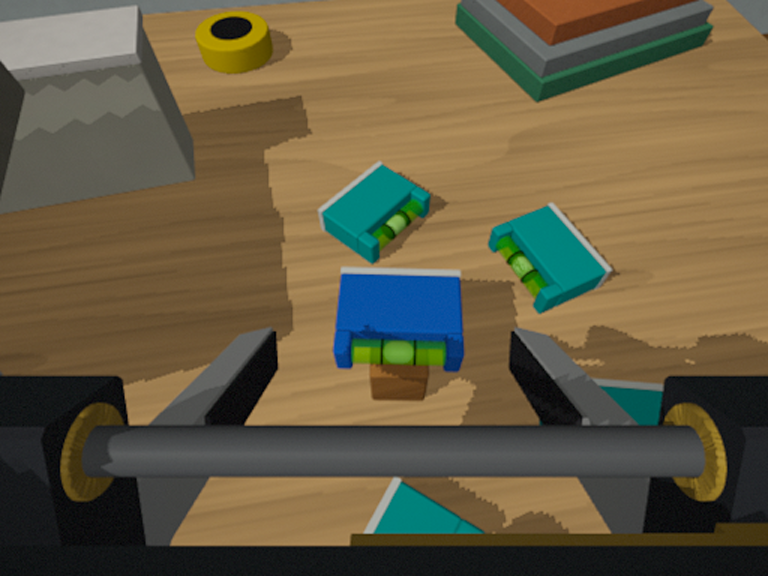

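```bash
python3 - <<'E'
from h import *
p,M0,o=pose(); M=pick_R()
print(p,np.degrees(R.from_matrix(M0.T@M).as_rotvec()), M0.T@(LEV-p)*100)
L=level_R()
P=LEV+np.array([[26,33,11],[26,-33,11],[-26,33,11],[-26,-33,11],[26,33,-11],[26,-33,-11]])/1e3@L.T
o,s=snap("wrist")
print((proj(s,P,o)+.5)*1.5)
E
```

```text
[ 0.48082985 -0.34234949  0.10868854] [ 0.02227544 -0.44723712  0.63793395] [-0.85868001  0.18193633  7.35282814]
[[462.95079093 358.26814669]
 [329.80698954 356.94427589]
 [456.24746409 271.73690079]
 [337.21556576 270.47308762]
 [457.44052265 375.09764024]
 [334.1906156  373.88837416]]
```

arm_command --plan '[-0.45, 0.15, 2.2, 0, -0.2, 0.6, 0, -0.4, 0.15, 2.2, 0, -0.2, 0.4, 0, 0, 0, 0, 0, 0, 0, 0]'

```text
time: 5.22
tool_pos: [0.5047, -0.349, 0.0695]
ee_rot: [-3.132, -0.784, -0.183]
wrist_force: [0.4, 0.4, 0.3]
width: 0.094
```

```bash
python3 - <<'E'
from h import *
o,s=snap("wrist"); save(s,"wrist3.png",k=1.5)
p,M0,o=pose(); M=pick_R()
print(p,np.degrees(R.from_matrix(M0.T@M).as_rotvec()), M0.T@(LEV-p)*100)
L=level_R()
P=LEV+np.array([[26,33,11],[26,-33,11],[-26,33,11],[-26,-33,11],[26,33,-11],[26,-33,-11]])/1e3@L.T
print((proj(s,P,o)+.5)*1.5)
o,s=snap("side"); save(s,"side3.png",(220,180,400,315),4)
E
```

```text
[ 0.5047176  -0.34928218  0.07022009] [-0.04529967  0.04155771 -0.43222534] [ 0.17436403 -0.0792095   2.89093635]
[[473.92755653 374.42230409]
 [308.22119218 375.60537653]
 [463.09510884 266.74162908]
 [318.4392181  267.83398334]
 [466.86098103 393.12946973]
 [316.27861656 394.19382666]]
```

View pics/wrist3.png

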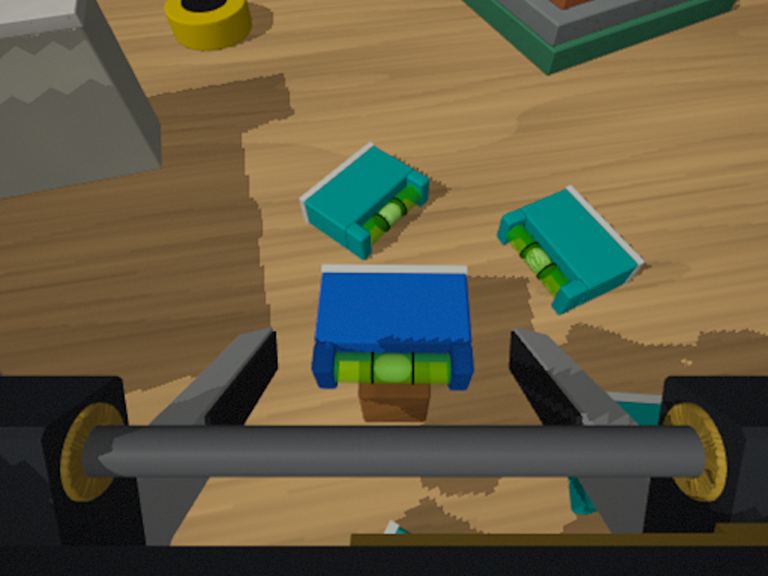

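View pics/side3.png

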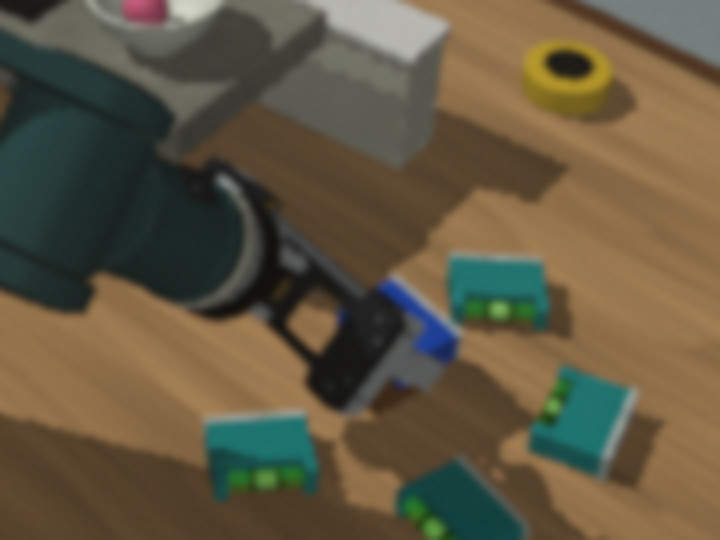

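arm_command --plan '[0.1, 0, 2.0, 0, 0, 0, 0, 0, 0, 2.0, 0, 0, 0, 0, 0, 0, 0, 0, 0, 0, 0, 0, 0, 0, 0, 0, 0, 0]'

```text
time: 5.82
tool_pos: [0.5329, -0.3542, 0.0425]
ee_rot: [-3.133, -0.785, -0.183]
wrist_force: [0.1, 0.0, 0.1]
width: 0.0939
```

arm_command --plan '[0, 0, 0, 0, 0, 0, 0.2, 0, 0, 0, 0, 0, 0, 0.5, 0, 0, 0, 0, 0, 0, 1, 0, 0, 0, 0, 0, 0, 1, 0, 0, 0, 0, 0, 0, 1, 0, 0, 0, 0, 0, 0, 1]'

```text
time: 6.58
tool_pos: [0.5331, -0.3539, 0.0413]
ee_rot: [-3.132, -0.784, -0.184]
wrist_force: [-2.4, 1.2, 2.8]
width: 0.066
```

```bash
python3 - <<'E'
from h import *
o,s=snap("wrist"); save(s,"wrist4.png",k=1.5)
p,M0,o=pose(); M=pick_R()
print(p,np.degrees(R.from_matrix(M0.T@M).as_rotvec()), M0.T@(LEV-p)*100,o["wrist_force"],o["width"],o["joint_positions"])
E
```

```text
[ 0.53306695 -0.35387613  0.04132883] [-0.07113808  0.09825516 -0.48637831] [ 0.18272276 -0.05064503 -1.18279586] [-0.97081348  1.40875484  2.61785155] 0.06571258373889476 [-0.94741607  0.05929419  1.98314175  0.88832004  0.69179088  0.21351948]
```

View pics/wrist4.png

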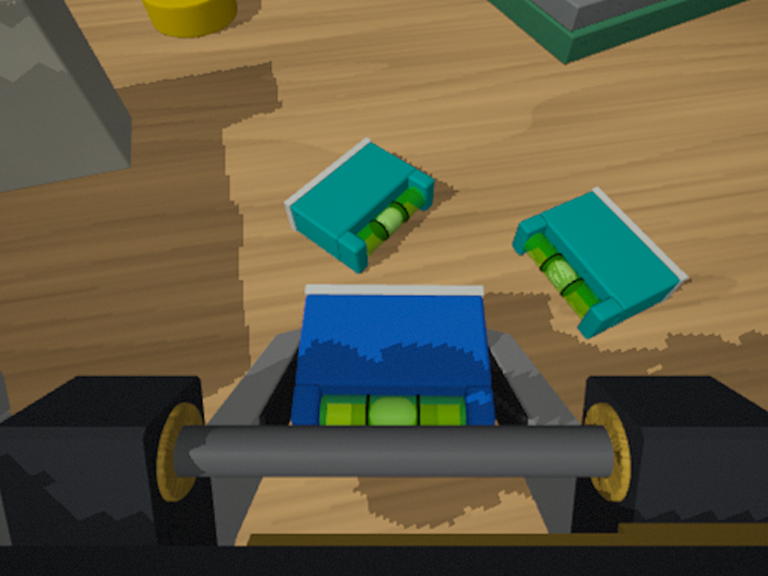

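```bash
cat >> h.py <<'E'
INL=np.array([.5493,.0490,.1209]); SR=R.from_euler("ZX",[.0914,-.063]).as_matrix()
def place_R(S=None,elev=45):
    S=SR if S is None else S; e=np.radians(elev)
    return frame(-S[:,2]*np.sin(e)+S[:,0]*np.cos(e),S[:,1])
GO=np.array([0.0015,0,-0.0115]) # level centre in tool frame
E
python3 - <<'E'
from h import *
p,M,o=pose(); dn=[0,0,-1]
c=lambda a:[np.cos(np.radians(a)),np.sin(np.radians(a)),0]
PR=place_R(); tcp=INL+.026*SR[:,2]-PR@GO; print("place",tcp)
rows([(p+[0,0,.06],M),([.44,-.28,.3],frame(dn,c(-100))),([.44,-.1,.32],frame(dn,c(-2))),([.44,.04,.32],frame(dn,c(95))),(tcp+.06*SR[:,2],PR)],1)
E
```

```text
place [0.55834525 0.05102577 0.13979138]
CALL 2.12,-0.02,-2.12,0,0,0,1,2.12,-0.02,-2.13,0,0,0,1,1.32,-1.15,-4.29,-0.1,-9,-0.1,1,0.63,-1.15,-4.44,0,-9,0,1,-0.07,-1.14,-4.48,-0.1,-8.9,-0.1,1,-0.77,-1.14,-4.42,0,-9,0,1,-1.44,-1.14,-4.25,-0.1,-9,-0.1,1,-0.28,-1.61,-0.18,0,0,-8.9,1
CALL -0.04,-1.64,-0.18,0,0,-8.9,1,0.23,-1.62,-0.18,0,0,-8.9,1,0.47,-1.57,-0.19,0,0,-8.9,1,0.7,-1.47,-0.18,0,0,-8.9,1,0.93,-1.35,-0.18,0,0,-8.9,1,1.12,-1.19,-0.18,0,0,-9,1,1.3,-1,-0.18,0,0,-8.9,1,1.44,-0.78,-0.18,0,0,-8.9,1
CALL 1.54,-0.56,-0.19,0,0,-8.9,1,1.6,-0.31,-0.18,0,0,-8.9,1,1.27,-0.04,0,0,0,-8.8,1,1.27,0.15,0,0,0,-8.8,1,1.22,0.34,0,0,0,-8.9,1,1.16,0.53,0,0,0,-8.8,1,1.06,0.7,0,0,0,-8.8,1,0.95,0.85,0,0,0,-8.8,1
CALL 0.8,0.99,0,0,0,-8.8,1,0.64,1.1,0,0,0,-8.8,1,0.47,1.18,0,0,0,-8.9,1,0.28,1.25,0,0,0,-8.8,1,0.08,1.27,0.01,0,0,-8.8,1,-1.98,0.07,2,0.6,-7.5,-0.3,1,-1.7,0.09,2.25,0.5,-7.5,-0.2,1,-1.4,0.1,2.45,0.6,-7.5,-0.3,1
CALL -1.06,0.12,2.61,0.5,-7.5,-0.3,1,-0.72,0.14,2.72,0.6,-7.5,-0.3,1,-0.35,0.16,2.79,0.5,-7.5,-0.2,1
```

arm_command --plan '[2.12, 0, -2.12, 0, 0, 0, 1, 2.12, 0, -2.12, 0, 0, 0, 1, 1.32, -1.15, -4.3, 0, -9, 0, 1, 0.63, -1.15, -4.45, 0, -9, 0, 1, -0.07, -1.15, -4.5, 0, -9, 0, 1, -0.77, -1.15, -4.4, 0, -9, 0, 1, -1.44, -1.15, -4.25, 0, -9, 0, 1, -0.28, -1.6, -0.2, 0, 0, -9, 1]'

```text
time: 7.62
tool_pos: [0.4421, -0.2652, 0.3014]
ee_rot: [-3.137, -0.012, -0.011]
wrist_force: [0.6, 0.3, -1.7]
width: 0.0659
```

arm_command --plan '[0, -1.6, -0.2, 0, 0, -9, 1, 0.2, -1.6, -0.2, 0, 0, -9, 1, 0.5, -1.6, -0.2, 0, 0, -9, 1, 0.7, -1.5, -0.2, 0, 0, -9, 1, 0.9, -1.35, -0.2, 0, 0, -9, 1, 1.1, -1.2, -0.2, 0, 0, -9, 1, 1.3, -1, -0.2, 0, 0, -9, 1, 1.45, -0.8, -0.2, 0, 0, -9, 1]'

```text
time: 8.62
tool_pos: [0.4383, -0.1332, 0.3145]
ee_rot: [3.137, -0.01, 1.245]
wrist_force: [-0.5, -0.8, -1.4]
width: 0.0658
```

arm_command --plan '[1.55, -0.55, -0.2, 0, 0, -9, 1, 1.6, -0.3, -0.2, 0, 0, -9, 1, 1.3, 0, 0, 0, 0, -9, 1, 1.3, 0.15, 0, 0, 0, -9, 1, 1.2, 0.35, 0, 0, 0, -9, 1, 1.15, 0.55, 0, 0, 0, -9, 1, 1.05, 0.7, 0, 0, 0, -9, 1, 0.95, 0.85, 0, 0, 0, -9, 1]'

```text
time: 9.62
tool_pos: [0.4367, -0.024, 0.3193]
ee_rot: [3.131, 0.002, 2.502]
wrist_force: [-1.2, -0.2, -2.1]
width: 0.0657
```

```bash
python3 - <<'E'
from h import *
o,s=snap("wrist"); save(s,"wrist5.png",k=1)
p,M,o=pose(); dn=[0,0,-1]; print(p,o["ee_rot"],o["joint_positions"],o["width"])
c=lambda a:[np.cos(np.radians(a)),np.sin(np.radians(a)),0]
PR=place_R(); tcp=INL+.026*SR[:,2]-PR@GO; print("place",tcp)
rows([([.44,.04,.32],frame(dn,c(95))),(tcp+.06*SR[:,2],PR)],1)
E
```

```text
[ 0.43654347 -0.02271678  0.31945223] [3.12953020e+00 1.18308728e-03 2.50680752e+00] [-0.19004469 -0.16698806  1.40774981  0.01094887  1.89455509 -1.12254723] 0.06608959893915406
place [0.55834525 0.05102577 0.13979138]
CALL 0.69,1.05,0,0.1,0.1,-8.3,1,0.53,1.14,0,0.2,0,-8.2,1,0.36,1.2,0,0.1,0.1,-8.3,1,0.18,1.25,-0.01,0.1,0,-8.3,1,0.01,1.25,-0.01,0.1,0.1,-8.3,1,-1.98,0.07,2.01,0.6,-7.5,-0.3,1,-1.7,0.09,2.24,0.5,-7.5,-0.2,1,-1.4,0.1,2.45,0.6,-7.5,-0.3,1
CALL -1.06,0.12,2.61,0.5,-7.5,-0.3,1,-0.72,0.14,2.73,0.6,-7.5,-0.3,1,-0.35,0.16,2.79,0.6,-7.5,-0.2,1
```

View pics/wrist5.png

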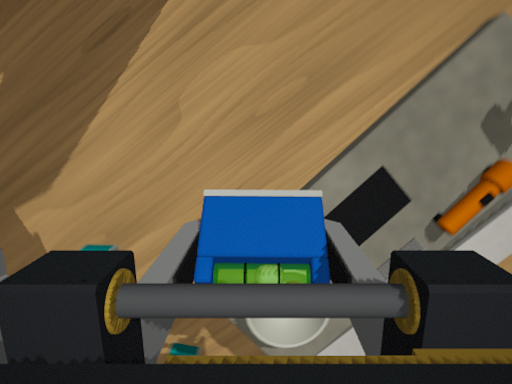

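arm_command --plan '[0.7, 1.05, 0, 0.1, 0, -8.3, 1, 0.5, 1.15, 0, 0.1, 0, -8.3, 1, 0.35, 1.2, 0, 0.1, 0, -8.3, 1, 0.2, 1.25, 0, 0.1, 0, -8.3, 1, 0, 1.25, 0, 0.1, 0.1, -8.3, 1, -2, 0.1, 2, 0.6, -7.5, -0.3, 1, -1.7, 0.1, 2.25, 0.5, -7.5, -0.2, 1, -1.4, 0.1, 2.45, 0.6, -7.5, -0.3, 1]'

```text
time: 10.68
tool_pos: [0.5011, 0.0453, 0.2597]
ee_rot: [-3.106, 0.401, -3.043]
wrist_force: [-0.4, -0.3, -2.3]
width: 0.0657
```

arm_command --plan '[-1.06, 0.1, 2.6, 0.5, -7.5, -0.3, 1, -0.7, 0.15, 2.7, 0.6, -7.5, -0.3, 1, -0.35, 0.15, 2.8, 0.6, -7.5, -0.2, 1, 0, 0, 0, 0, 0, 0, 1, 0, 0, 0, 0, 0, 0, 1, 0, 0, 0, 0, 0, 0, 1]'

```text
time: 11.42
tool_pos: [0.5618, 0.0517, 0.2056]
ee_rot: [-3.048, 0.794, -2.994]
wrist_force: [0.4, -0.3, -2.0]
width: 0.0662
```

```bash
python3 - <<'E'
from h import *
import pickle
for n in ["wrist","scene","side"]:
    o,s=snap(n); pickle.dump((o,s),open(n+"6.pkl","wb")); save(s,n+"6.png",{"wrist":(0,0,512,384),"scene":(195,130,450,300),"side":(140,80,310,220)}[n],{"wrist":1.5,"scene":3,"side":4.5}[n])
    p,M,o=pose(); print(p)
PR=place_R(); tcp=INL+.026*SR[:,2]-PR@GO
print(p,o["joint_positions"],np.degrees(R.from_matrix(M.T@PR).as_rotvec()),"to place, in tool cm",M.T@(tcp-p)*100)
E
```

```text
[0.56157619 0.05170078 0.20522866]
[0.56128758 0.05173783 0.20457192]
[0.56094722 0.05176582 0.20382165]
[0.56094722 0.05176582 0.20382165] [-0.028805   -0.41478208  2.02457352  0.04911825  0.73652346 -1.73095785] [-0.50054476  0.47424609 -0.30675703] to place, in tool cm [4.7464748  0.36563297 4.29059698]
```

View pics/wrist6.png

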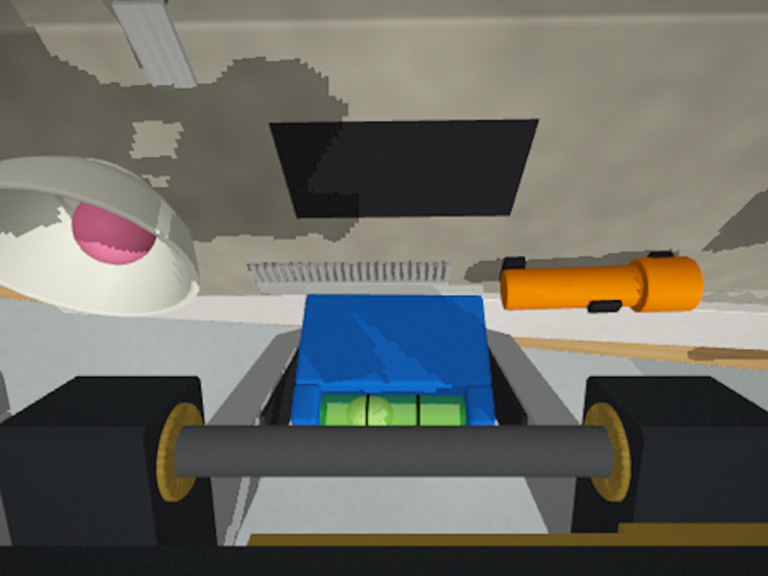

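View pics/scene6.png

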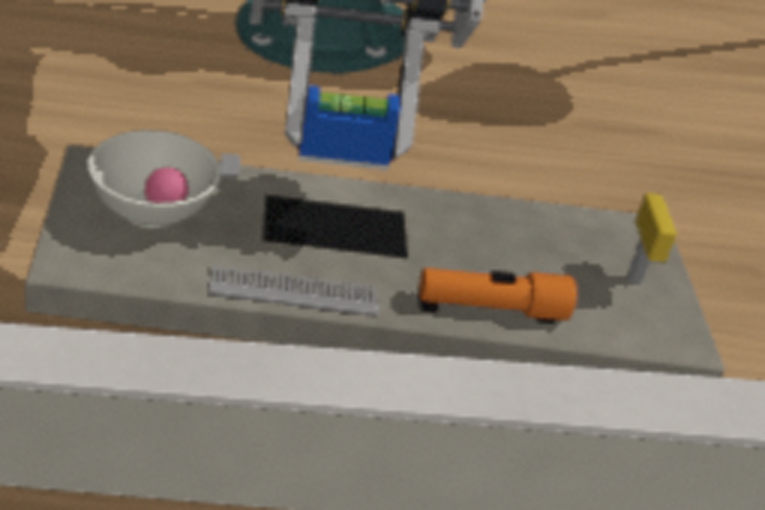

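View pics/side6.png

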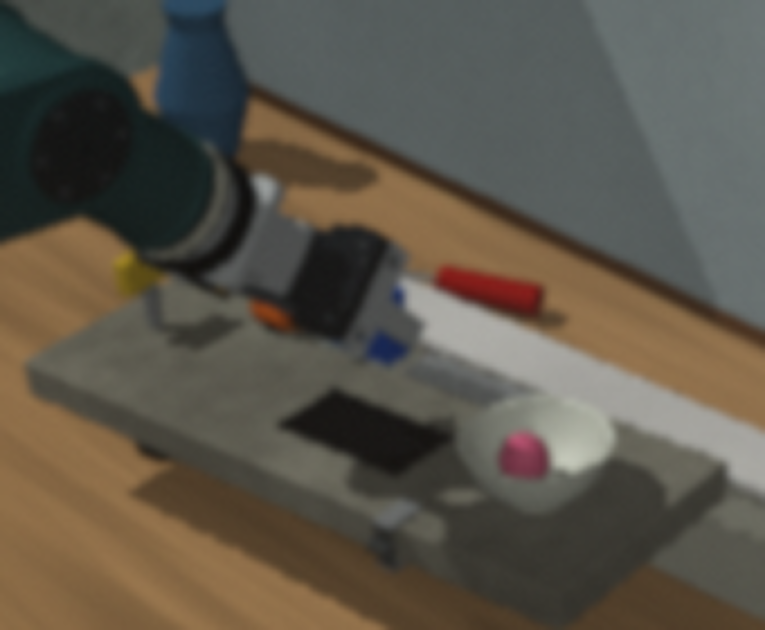

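arm_command --plan '[1.35, 0.15, 1.2, -0.3, 0.3, -0.2, 1, 1.35, 0.1, 1.2, -0.2, 0.2, -0.1, 1, 1.35, 0.1, 1.2, 0, 0, 0, 1, 0, 0, 0, 0, 0, 0, 1, 0, 0, 0, 0, 0, 0, 1]'

```text
time: 12.2
tool_pos: [0.5566, 0.0516, 0.1466]
ee_rot: [-3.054, 0.779, -2.988]
wrist_force: [1.6, 0.5, -2.6]
width: 0.0661
```

```bash
python3 - <<'E'
from h import *
import pickle
for n in ["wrist","scene","side"]:
    o,s=snap(n); pickle.dump((o,s),open(n+"7.pkl","wb")); save(s,n+"7.png",{"wrist":(0,0,512,384),"scene":(265,150,350,230),"side":(140,80,310,220)}[n],{"wrist":1.5,"scene":7,"side":4.5}[n])
    p,M,o=pose(); print(p)
PR=place_R(); tcp=INL+.026*SR[:,2]-PR@GO
print(p,o["wrist_force"],np.degrees(R.from_matrix(M.T@PR).as_rotvec()),"to place, in tool cm",M.T@(tcp-p)*100)
E
```

```text
[0.55689293 0.05160634 0.14729934]
[0.5570224  0.051587   0.14768602]
[0.55707148 0.05159649 0.1478553 ]
[0.55707148 0.05159649 0.1478553 ] [ 0.57988637  0.43199145 -2.05476755] [ 0.01605863 -0.12160179 -0.0012866 ] to place, in tool cm [ 0.48471411 -0.01774965  0.6591567 ]
```

View pics/wrist7.png

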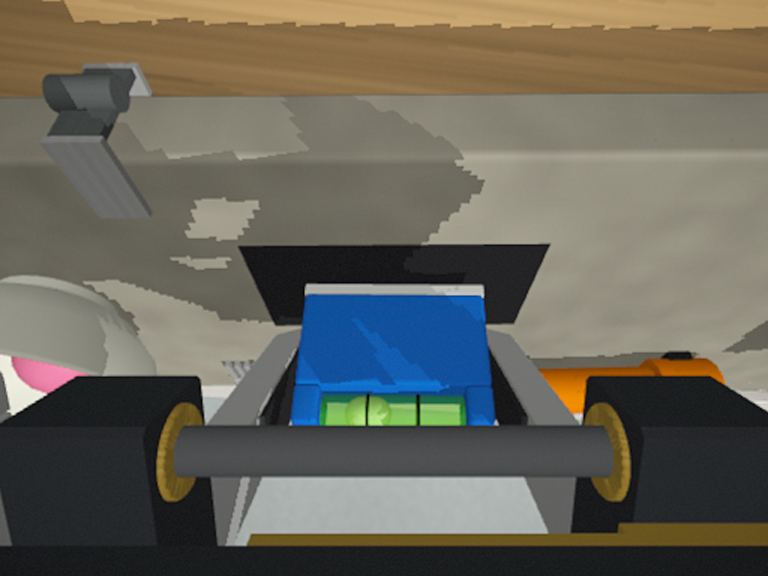

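View pics/scene7.png

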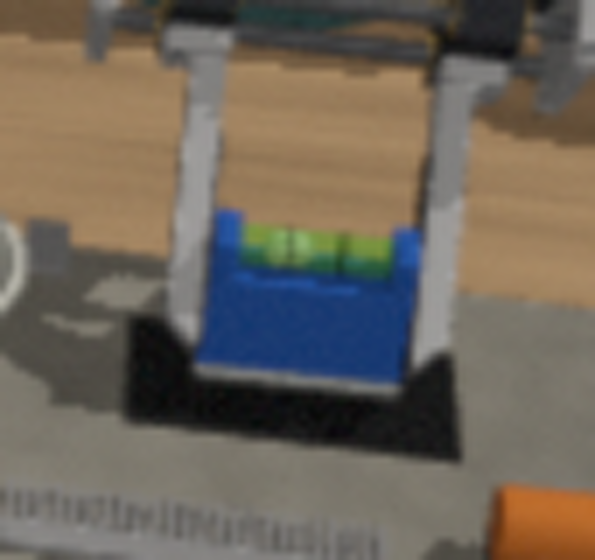

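View pics/side7.png

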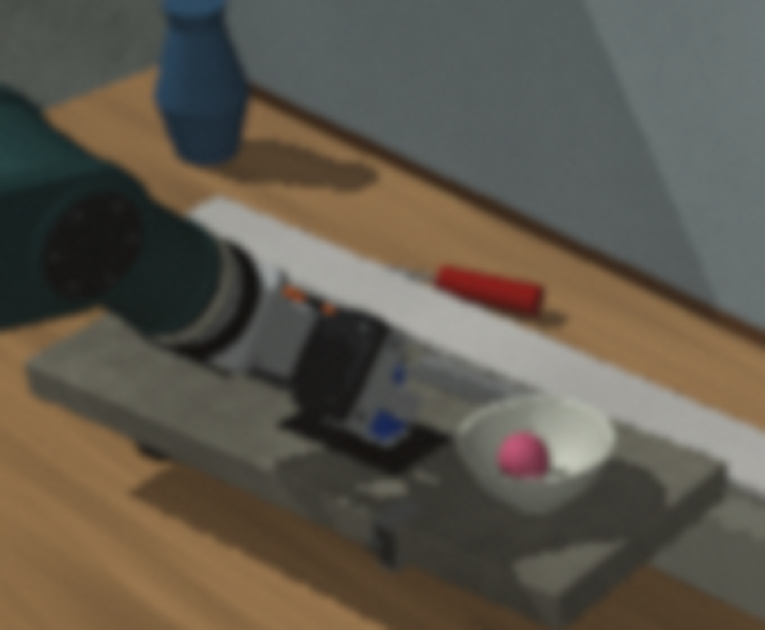

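arm_command --plan '[0.15, 0, 0.2, 0, -0.1, 0, 1, 0.15, 0, 0.2, 0, 0, 0, 1, 0, 0, 0, 0, 0, 0, 1]'

```text
time: 12.72
tool_pos: [0.5572, 0.0514, 0.1415]
ee_rot: [-3.053, 0.781, -2.988]
wrist_force: [-0.0, 0.9, -2.0]
width: 0.0659
```

arm_command --plan '[0.1, 0, 0.1, 0, 0, 0, 1, 0, 0, 0, 0, 0, 0, 1]'

```text
time: 12.98
tool_pos: [0.5574, 0.0513, 0.1406]
ee_rot: [-3.053, 0.782, -2.988]
wrist_force: [-1.1, 0.5, -1.4]
width: 0.0659
```

arm_command --plan '[0.1, 0, 0.1, 0, 0, 0, 1, 0, 0, 0, 0, 0, 0, 1]'

```text
time: 13.22
tool_pos: [0.5581, 0.0512, 0.1405]
ee_rot: [-3.053, 0.784, -2.987]
wrist_force: [-0.8, -0.6, 1.9]
width: 0.0663
```

arm_command --plan '[0.05, 0, 0.05, 0, 0, 0, 1, 0, 0, 0, 0, 0, 0, 1]'

```text
time: 13.48
tool_pos: [0.5583, 0.0512, 0.1404]
ee_rot: [-3.052, 0.785, -2.987]
wrist_force: [-2.5, 1.3, 5.4]
width: 0.0659
```

```bash
python3 - <<'E'
from h import *
import pickle
for n in ["wrist","scene"]:
    o,s=snap(n); pickle.dump((o,s),open(n+"8.pkl","wb")); save(s,n+"8.png",{"wrist":(130,130,400,300),"scene":(265,150,350,230),"side":(140,80,310,220)}[n],{"wrist":2.9,"scene":7,"side":4.5}[n])
    print(o["wrist_force"],o["wrist_torque"],o["tool_pos"])
E
```

```text
[-2.52212021  1.3347674   5.43652801] [-0.008638    0.1746368   0.09426288] [0.55834215 0.05121778 0.1404204 ]
[-3.05733499  1.50294101  5.74310652] [-0.03445194  0.14468087  0.01781303] [0.55835905 0.05120662 0.14043801]
```

View pics/wrist8.png

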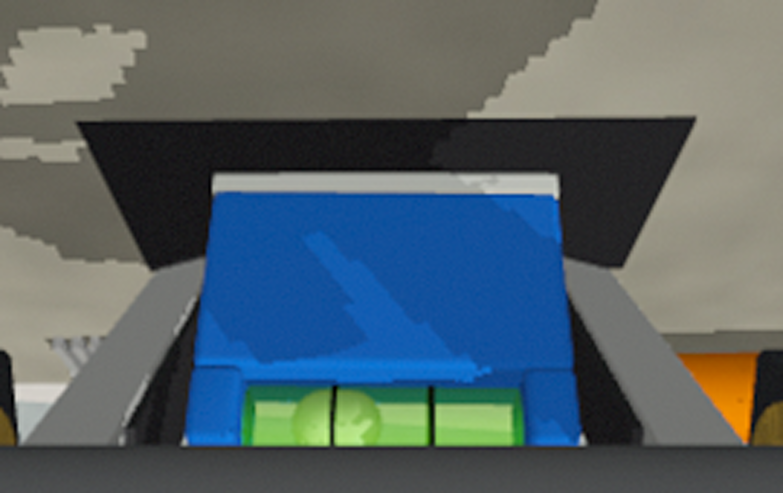

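View pics/scene8.png

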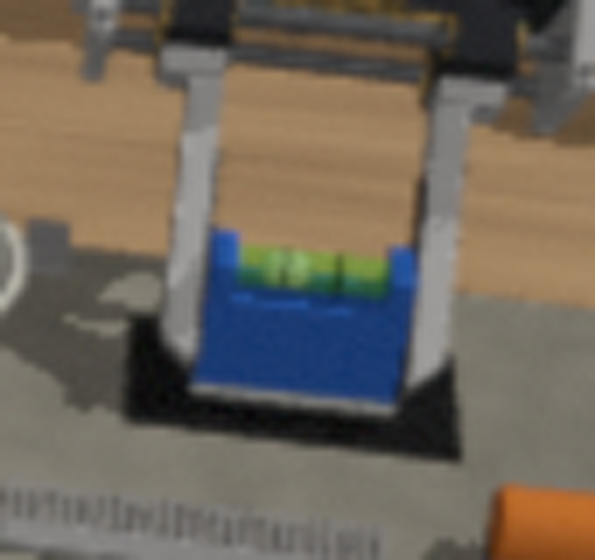

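arm_command --plan '[-0.04, 0, -0.04, 0, 0, 0, 1, 0, 0, 0, 0, 0, 0, 0.6, 0, 0, 0, 0, 0, 0, 0.25, 0, 0, 0, 0, 0, 0, 0.2, 0, 0, 0, 0, 0, 0, 0.15, 0, 0, 0, 0, 0, 0, 0.15]'

```text
time: 14.32
tool_pos: [0.5571, 0.0512, 0.1384]
ee_rot: [-3.054, 0.781, -2.988]
wrist_force: [-1.0, -1.5, -0.3]
width: 0.0799
```

```bash
python3 - <<'E'
from h import *
import pickle
for n in ["wrist","scene"]:
    o,s=snap(n); pickle.dump((o,s),open(n+"9.pkl","wb")); save(s,n+"9.png",{"wrist":(130,130,400,300),"scene":(265,150,350,230),"side":(140,80,310,220)}[n],{"wrist":2.9,"scene":7,"side":4.5}[n])
    print(o["wrist_force"],o["wrist_torque"],o["tool_pos"],o["width"])
E
```

```text
[-0.9700029  -1.49369389 -0.25769543] [-0.0463771   0.35887112  0.04741871] [0.55710056 0.05116942 0.13836886] 0.07985334659915065
[ 0.50640584 -0.27677348  0.05877114] [0.02439229 0.35890408 0.03499693] [0.55722474 0.05115105 0.1386146 ] 0.0796579803617881
```

View pics/wrist9.png

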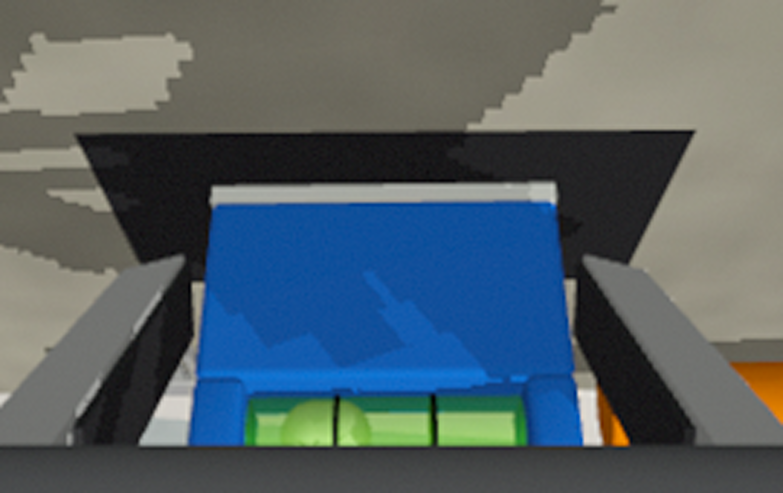

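View pics/scene9.png

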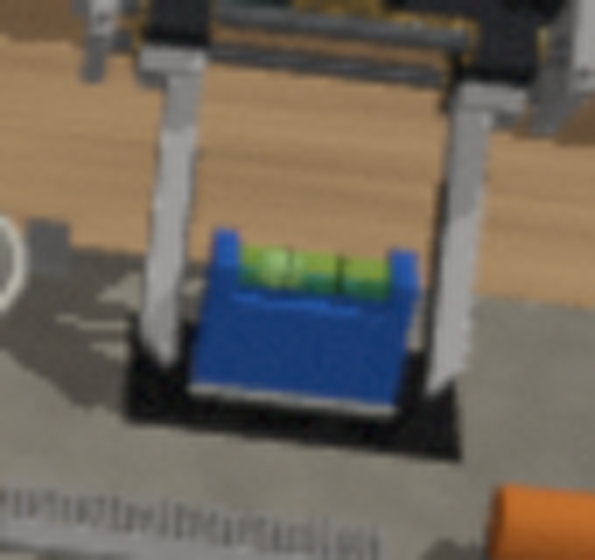

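arm_command --plan '[0, 0, -2, 0, 0, 0, 0.15, 0, 0, -4, 0, 0, 0, 0.15, 0, 0, -5, 0, 0, 0, 0.15, 0, 0, -5, 0, 0, 0, 0.15, 0, 0, 0, 0, 0, 0, 0.15]'

```text
time: 15.05
tool_pos: [0.4477, 0.0483, 0.2549]
ee_rot: [-3.052, 0.783, -2.987]
wrist_force: [0.3, -0.2, -0.7]
width: 0.0803
```

```bash
python3 - <<'E'
from h import *
import pickle
from scipy.optimize import least_squares
S={n:pickle.load(open(n+"0.pkl","rb"))[1] for n in ["scene","side"]}
a=up([(656,122)],(195,165),3); b=up([(146,86)],(140,120),4.5)
f=lambda p:np.r_[(proj(S["scene"],p)-a).ravel(),(proj(S["side"],p)-b).ravel()]
r=least_squares(f,[.5,.3,.15],x_scale=.1); print("knob",r.x,r.fun, "in inlay frame",SR.T@(r.x-INL))
for n in ["wrist","scene","side"]:
    o,s=snap(n); save(s,n+"10.png",k=1.5); pickle.dump((o,s),open(n+"10.pkl","wb"))
p,M,o=pose(); print(p,o["joint_positions"],o["time"])
save(pickle.load(open("scene10.pkl","rb"))[1],"knobsc.png",(370,170,450,230),8)
save(pickle.load(open("side0.pkl","rb"))[1],"knobsd.png",(150,120,210,165),10)
E
```

```text
knob [0.54897898 0.2782255  0.15528977] [-0.21863725  0.1895748  -0.30395519 -0.31868326] in inlay frame [0.02060237 0.22567997 0.04869481]
[0.4468437  0.04846443 0.25133843] [-0.07357527 -0.75598399  2.09875262  0.08429306  1.01993813 -1.77635285] 15.2
```

View pics/wrist10.png

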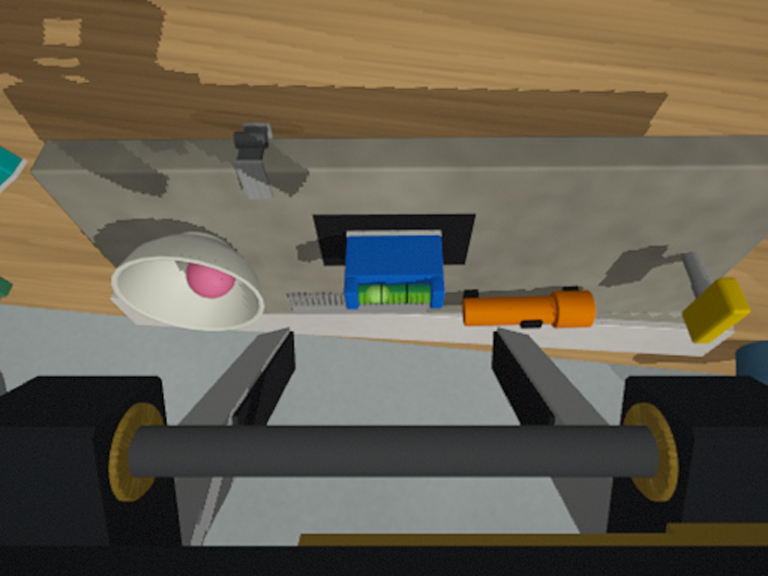

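View pics/knobsc.png

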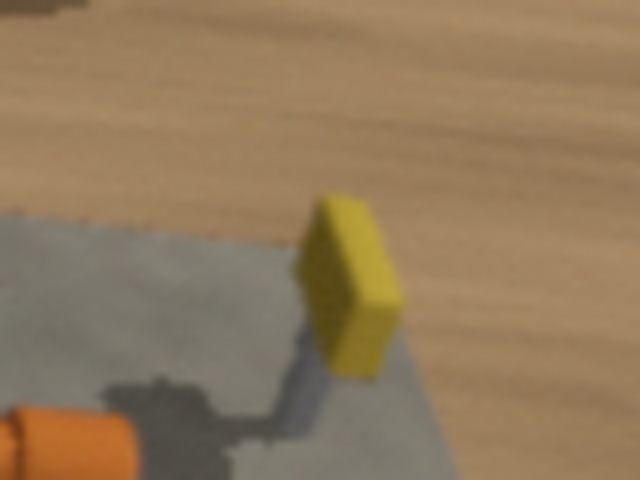

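View pics/knobsd.png

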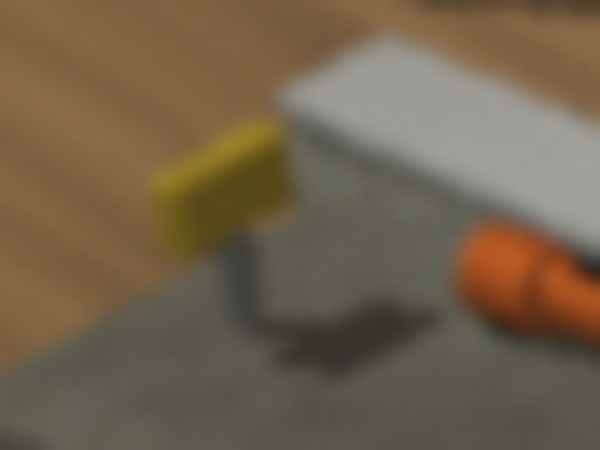

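```bash
cat > fitk.py <<'E'
from h import *
import pickle
from scipy.optimize import least_squares
S={n:pickle.load(open(n+"0.pkl","rb"))[1] for n in ["scene","side"]}
A=np.array([[25,7,13],[25,-7,13],[-25,-7,13],[-25,7,13],[25,7,-15],[25,-7,-15],[-25,-7,-15]])/1e3
a=up([(402,299),(352,303),(322,195),(365,205),(378,378),(335,376),(297,268)],(370,170),8)
B=np.array([[-25,7,13],[25,7,13],[25,-7,13],[25,-7,-15]])/1e3
b=up([(157,183),(268,122),(289,132),(294,205)],(150,120),10)
W=pickle.load(open("wrist10.pkl","rb"))
def T(p,P): return P@(SR@R.from_euler("z",p[3]).as_matrix()).T+p[:3]
f=lambda p:np.r_[(proj(S["scene"],T(p,A))-a).ravel(),(proj(S["side"],T(p,B))-b).ravel()]
r=least_squares(f,[.549,.278,.155,-.1],loss="soft_l1",x_scale=.1); print("knob",r.x,np.round(r.fun,1),SR.T@(r.x[:3]-INL))
print(proj(W[1],T(r.x,A),W[0])*1.5)
E
python3 fitk.py
```

```text
knob [ 0.54830565  0.27802191  0.1556275  -0.0312415 ] [ 0.7  0.9  0.2 -0.5 -0.3 -0.6  0.7 -1.  -0.5  1.3 -1.7  0.6 -1.   0.4
 -1.5 -0.7 -0.9 -0.4 -0.1 -0.2  0.5  0.1] [0.01991327 0.2255177  0.04902297]
[[708.73250647 346.96052598]
 [689.98197417 346.70278002]
 [734.30664453 313.773856  ]
 [755.64946007 314.10681916]
 [695.83752211 313.53629202]
 [677.84184546 313.25590667]
 [718.47283873 277.35307775]]
```

```bash
python3 - <<'E'
from h import *
import pickle
W=pickle.load(open("wrist10.pkl","rb")); save(W[1],"kw.png",(435,160,512,240),8)
E
```

```text
(no output)
```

View pics/kw.png

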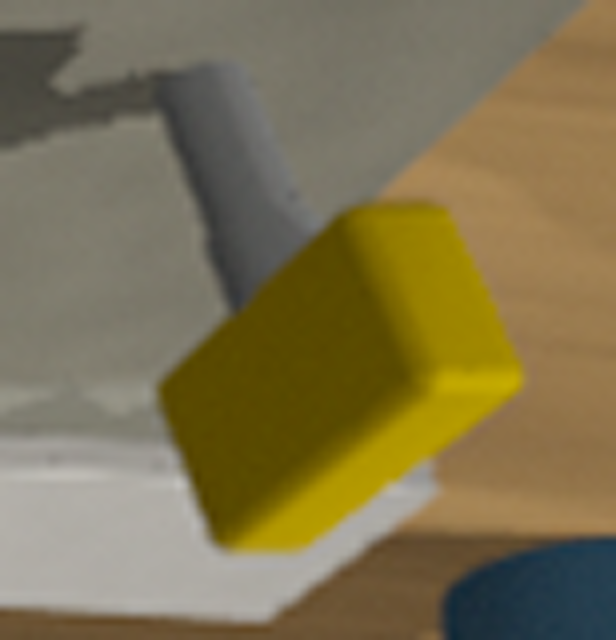

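```bash
cat >> h.py <<'E'
KN=np.array([.5483,.2780,.1556]); KY=-.0312
def knob_R(turn=0): # turn cw rad
    K=SR@R.from_euler("z",KY-turn).as_matrix()
    return frame(-SR[:,2],K[:,1])
E
python3 - <<'E'
from h import *
KR=knob_R(); z=KR[:,2]
p,M,o=pose(); print(p)
rows([([.44,.12,.30],frame([.3,0,-1],[0,1,0])),(KN-.08*z,KR)],.45)
E
```

```text
[0.4468437  0.04846443 0.25133843]
CALL -0.93,1.72,-0.95,-0.1,7,1.6,0.45,-0.76,1.74,-1.04,-0.1,7.1,1.6,0.45,-0.57,1.76,-1.13,-0.1,7,1.6,0.45,-0.39,1.78,-1.18,-0.1,7.1,1.6,0.45,-1.69,3.26,1.85,0.6,3.3,-0.8,0.45,-1.85,3.26,1.72,0.6,3.3,-0.8,0.45,-1.98,3.24,1.58,0.6,3.3,-0.8,0.45,-2.12,3.23,1.42,0.6,3.3,-0.8,0.45
CALL -2.23,3.22,1.26,0.7,3.3,-0.7,0.45
```

arm_command --plan '[-0.9, 1.7, -0.95, -0.1, 7, 1.6, 0.45, -0.75, 1.75, -1.05, -0.1, 7, 1.6, 0.45, -0.55, 1.75, -1.15, -0.1, 7, 1.6, 0.45, -0.4, 1.8, -1.2, -0.1, 7, 1.6, 0.45, -1.7, 3.25, 1.85, 0.6, 3.3, -0.8, 0.45, -1.85, 3.25, 1.7, 0.6, 3.3, -0.8, 0.45, -2, 3.25, 1.6, 0.6, 3.3, -0.8, 0.45, -2.1, 3.25, 1.4, 0.6, 3.3, -0.8, 0.45]'

```text
time: 16.2
tool_pos: [0.5264, 0.2516, 0.2482]
ee_rot: [-3.089, 0.061, -3.09]
wrist_force: [-0.1, -0.0, 0.0]
width: 0.0518
```

arm_command --plan '[-2.2, 3.2, 1.25, 0.7, 3.3, -0.7, 0.45, 0, 0, 0, 0, 0, 0, 0.45, 0, 0, 0, 0, 0, 0, 0.45]'

```text
time: 16.58
tool_pos: [0.5469, 0.2825, 0.2364]
ee_rot: [-3.077, 0.004, -3.082]
wrist_force: [0.3, -0.6, 0.2]
width: 0.0519
```

```bash
python3 - <<'E'
from h import *
import pickle
o,s=snap("wrist"); save(s,"wrist11.png",k=1.5); pickle.dump((o,s),open("wrist11.pkl","wb"))
p,M,o2=pose(); KR=knob_R()
print(p,o["tool_pos"],o["joint_positions"],o["width"],np.degrees(R.from_matrix(M.T@KR).as_rotvec()),M.T@(KN-p)*100)
K=SR@R.from_euler("z",KY).as_matrix()
A=np.array([[25,7,13],[25,-7,13],[-25,-7,13],[-25,7,13]])/1e3
print(proj(s,KN+A@K.T,o)*1.5)
E
```

```text
[0.54689324 0.28228925 0.23806459] [0.54692571 0.28253718 0.23642435] [ 0.41940337  0.25035148  1.13979753 -0.06335959  1.76982378 -1.22282477] 0.051923369900224586 [-0.04661707  0.27265488 -0.0747225 ] [-0.05898157  0.09001349  8.25810374]
[[407.29635207 355.68070232]
 [381.45870385 355.6947408 ]
 [380.77633886 264.76666943]
 [407.86030597 264.73945639]]
```

View pics/wrist11.png

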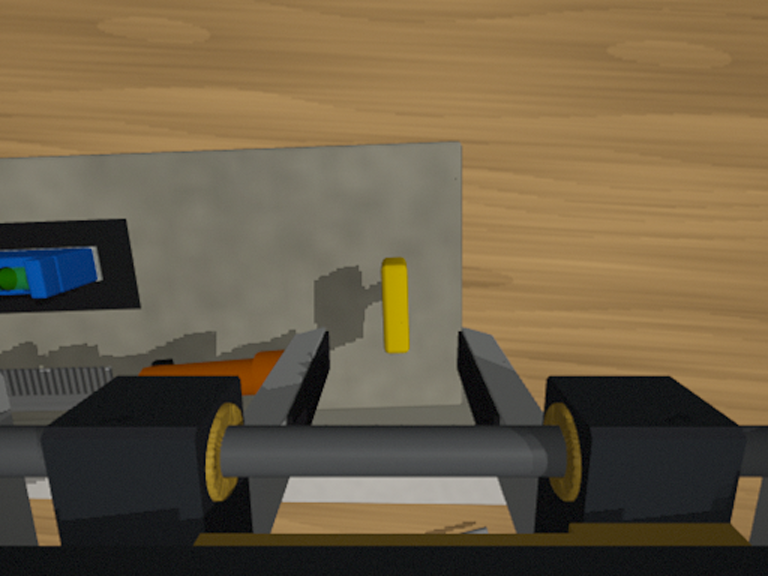

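arm_command --plan '[0.15, 0.12, 4, 0, 0.2, -1.9, 0.45, 0, 0, 3, 0, 0, 0, 0.45, 0, 0, 2, 0, 0, 0, 0.45, 0, 0, 0, 0, 0, 0, 0.45, 0, 0, 0, 0, 0, 0, 0.6, 0, 0, 0, 0, 0, 0, 0.8, 0, 0, 0, 0, 0, 0, 1, 0, 0, 0, 0, 0, 0, 1]'

```text
time: 17.62
tool_pos: [0.5466, 0.2784, 0.1477]
ee_rot: [-3.078, 0.001, -3.049]
wrist_force: [-0.9, -0.2, 0.7]
width: 0.0153
```

```bash
python3 - <<'E'
from h import *
import pickle
o,s=snap("wrist"); save(s,"wrist12.png",k=1.5); pickle.dump((o,s),open("wrist12.pkl","wb"))
p,M,o2=pose(); KR=knob_R()
print(p,o["wrist_force"],o["wrist_torque"],o["joint_positions"],o["width"],M.T@(KN-p)*100)
E
```

```text
[0.54664083 0.27781943 0.147723  ] [-0.88044868 -0.20510681  0.70048951] [-0.2733901  -0.03523742 -0.0194217 ] [ 0.41271156  0.26673835  1.2947951  -0.0607465   1.59957442 -1.25180036] 0.01530480390006573 [-0.16717582 -0.04860325 -0.78614008]
```

View pics/wrist12.png

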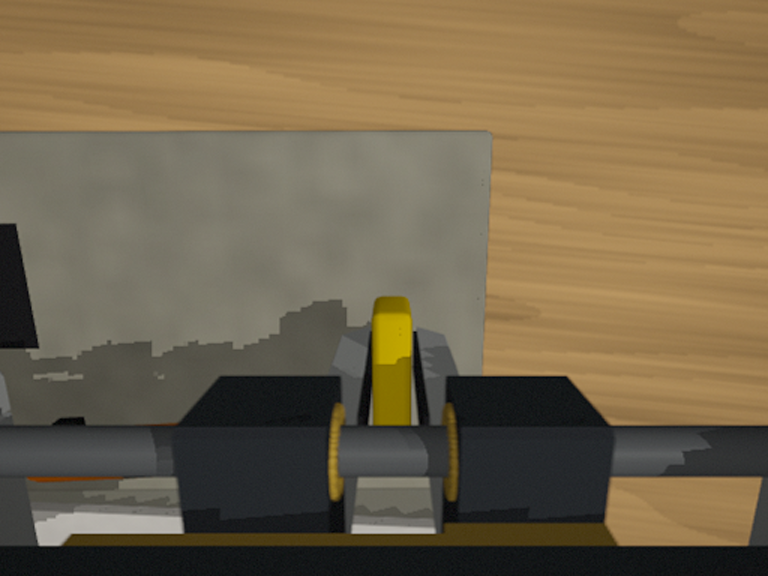

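arm_command --plan '[0, 0, 0, 0, 0, 3, 1, 0, 0, 0, 0, 0, 6, 1, 0, 0, 0, 0, 0, 6, 1, 0, 0, 0, 0, 0, 6, 1, 0, 0, 0, 0, 0, 6, 1, 0, 0, 0, 0, 0, 3, 1]'

```text
time: 18.42
tool_pos: [0.5468, 0.2787, 0.1477]
ee_rot: [-3.087, 0.033, 2.71]
wrist_force: [0.0, 1.0, 1.0]
width: 0.0139
```

```bash
python3 - <<'E'
from h import *
o,s=snap("scene"); save(s,"scene13.png",(195,130,450,300),3); save(s,"scene13b.png",(280,165,340,215),10)
print(o["wrist_force"],o["wrist_torque"],o["tool_pos"],o["ee_rot"],o["width"])
E
```

```text
[0.02315527 1.02867807 0.97828767] [-0.04611891 -0.1313906   0.17221308] [0.54679853 0.27873781 0.14770933] [-3.08728284  0.03274654  2.71008428] 0.013941176656539442
```

View pics/scene13.png

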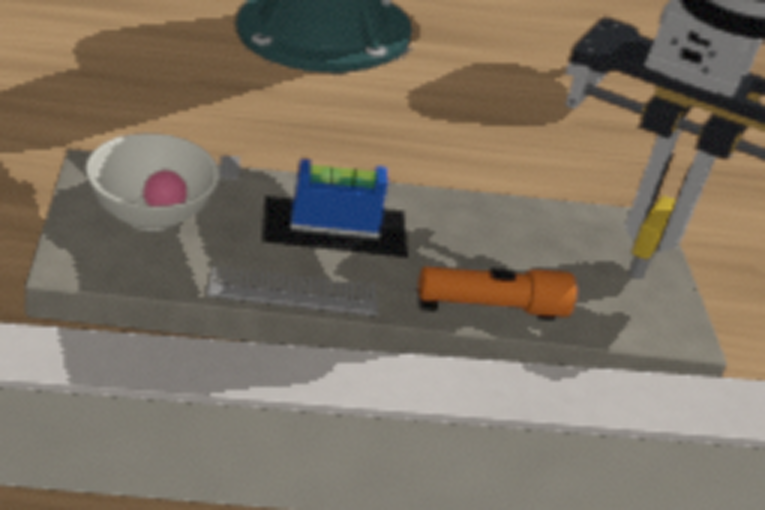

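View pics/scene13b.png

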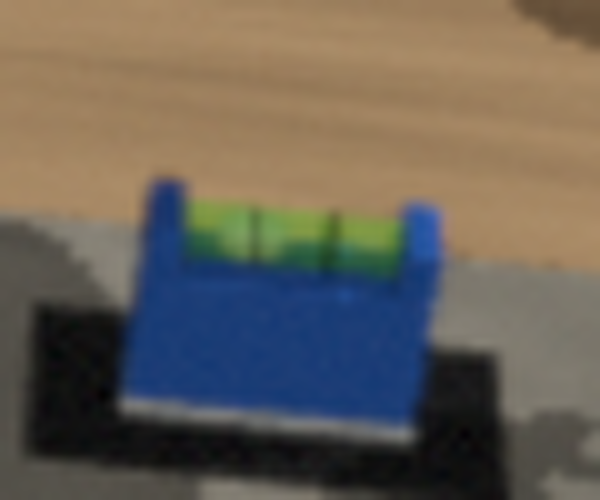

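arm_command --plan '[0, 0, 0, 0, 0, 4, 1, 0, 0, 0, 0, 0, 8, 1, 0, 0, 0, 0, 0, 8, 1, 0, 0, 0, 0, 0, 8, 1, 0, 0, 0, 0, 0, 8, 1, 0, 0, 0, 0, 0, 8, 1, 0, 0, 0, 0, 0, 8, 1, 0, 0, 0, 0, 0, 4, 1]'

```text
time: 19.48
tool_pos: [0.5481, 0.2797, 0.1477]
ee_rot: [3.141, 0.062, 1.732]
wrist_force: [4.8, 3.3, -1.2]
width: 0.0138
```

arm_command --plan '[0, 0, 0, 0, 0, 0, 1, 0, 0, 0, 0, 0, 0, 1, 0, 0, 0, 0, 0, 0, 1, 0, 0, 0, 0, 0, 0, 1, 0, 0, 0, 0, 0, 0, 1, 0, 0, 0, 0, 0, 0, 1, 0, 0, 0, 0, 0, 0, 1, 0, 0, 0, 0, 0, 0, 1]'

```text
time: 20.48
tool_pos: [0.5481, 0.2797, 0.1477]
ee_rot: [3.142, 0.062, 1.734]
wrist_force: [4.2, 3.9, -1.5]
width: 0.0137
```

```bash
python3 - <<'E'
from h import *
o,s=snap("scene"); save(s,"scene14b.png",(280,165,340,215),12)
print(o["wrist_force"],o["wrist_torque"],o["tool_pos"],o["ee_rot"],o["width"],o["joint_positions"])
o,s=snap("side"); save(s,"side14.png",(140,80,310,220),4.5)
E
```

```text
[ 4.21858645  3.85444021 -1.46897994] [ 0.37063293 -0.67412731  0.01331799] [0.5480849  0.27967718 0.14766401] [3.14153569 0.06156831 1.73415736] 0.013722964742102549 [ 0.41302721  0.26758028  1.29376482 -0.05968923  1.59537883  0.24864842]
```

View pics/scene14b.png

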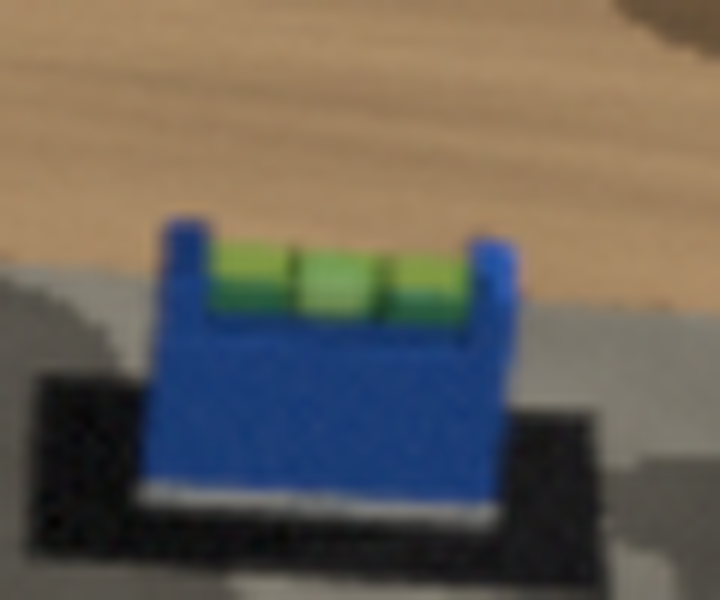

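View pics/side14.png

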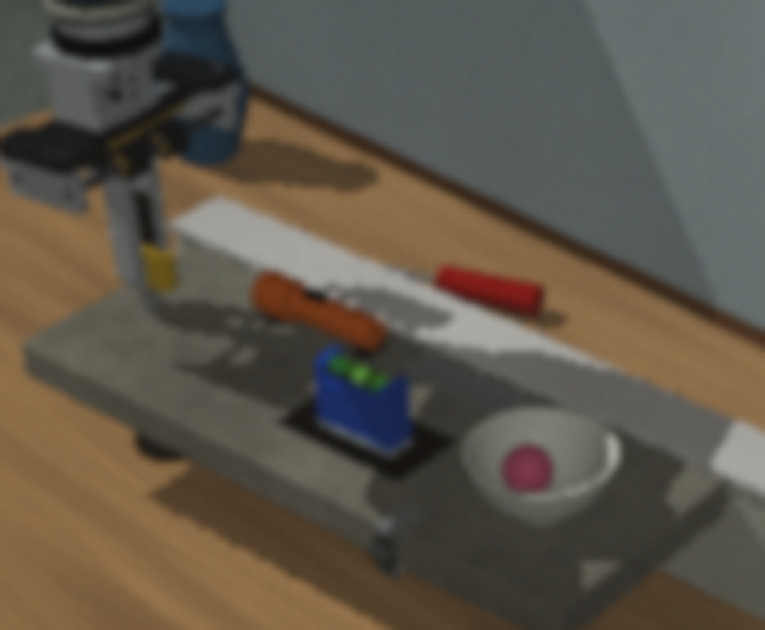

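arm_command --plan '[0, 0, 0, 0, 0, 0, 0.85, 0, 0, 0, 0, 0, 0, 0.7, 0, 0, 0, 0, 0, 0, 0.6, 0, 0, 0, 0, 0, 0, 0.6, 0, 0, -2, 0, 0, 0, 0.6, 0, 0, -4, 0, 0, 0, 0.6, 0, 0, -5, 0, 0, 0, 0.6]'

```text
time: 21.45
tool_pos: [0.545, 0.2849, 0.2567]
ee_rot: [-3.133, 0.065, 1.733]
wrist_force: [0.8, -0.4, -0.1]
width: 0.0374
```

```bash
python3 - <<'E'
from h import *
p,M,o=pose(); print(p,o["joint_positions"],o["width"])
S0=R.from_euler("z",.0914).as_matrix()
PR=frame([0,0,-1],S0[:,1])
top=INL+[0,0,.052]
rows([([.54,.18,.28],frame([0,0,-1],[-np.sin(.4),np.cos(.4),0])),(top+[0,0,.08],PR)],.4)
E
```

```text
[0.54499271 0.28490879 0.25666005] [ 0.42329451  0.25351394  1.09626459 -0.06232178  1.81594126  0.24656248] 0.03742770040228867
CALL -0.87,-0.18,-0.14,-0.3,0.2,-8.6,0.4,-0.83,-0.31,-0.14,-0.3,0.2,-8.7,0.4,-0.77,-0.43,-0.14,-0.3,0.2,-8.6,0.4,-0.69,-0.55,-0.16,-0.3,0.1,-8.6,0.4,-0.62,-0.63,-0.15,-0.3,0.2,-8.7,0.4,-0.5,-0.73,-0.16,-0.3,0.2,-8.6,0.4,-0.39,-0.79,-0.17,-0.3,0.2,-8.6,0.4,-0.27,-0.83,-0.17,-0.3,0.2,-8.7,0.4
CALL -0.14,-0.87,-0.18,-0.3,0.1,-8.6,0.4,0,-0.88,-0.18,-0.4,0.2,-8.6,0.4,0.12,-0.87,-0.19,-0.3,0.2,-8.6,0.4,0.26,-0.84,-0.19,-0.3,0.2,-8.7,0.4,1.42,-4.14,0.9,0,0,5.9,0.4,0.98,-4.27,0.9,0,0,5.9,0.4,0.54,-4.34,0.9,0,0,5.9,0.4
```

arm_command --plan '[-0.87, -0.18, -0.15, -0.3, 0.2, -8.6, 0.42, -0.83, -0.31, -0.15, -0.3, 0.2, -8.7, 0.42, -0.77, -0.43, -0.15, -0.3, 0.2, -8.6, 0.42, -0.7, -0.55, -0.15, -0.3, 0.1, -8.6, 0.42, -0.62, -0.63, -0.15, -0.3, 0.2, -8.7, 0.42, -0.5, -0.73, -0.15, -0.3, 0.2, -8.6, 0.42, -0.4, -0.8, -0.15, -0.3, 0.2, -8.6, 0.42, -0.27, -0.83, -0.15, -0.3, 0.2, -8.7, 0.42]'

```text
time: 22.45
tool_pos: [0.5423, 0.2148, 0.2722]
ee_rot: [-3.126, 0.02, 2.945]
wrist_force: [0.1, -0.5, 0.6]
width: 0.0545
```

arm_command --plan '[-0.15, -0.87, -0.2, -0.3, 0.1, -8.6, 0.42, 0, -0.9, -0.2, -0.4, 0.2, -8.6, 0.42, 1, -2.5, 0, -0.3, 0.2, -3, 0.42, 1, -4, 0.5, -0.3, 0.2, 0, 0.42, 0.8, -4.1, 0.9, 0, 0, 0, 0.42, 0, 0, 0, 0, 0, 0, 0.42, 0, 0, 0, 0, 0, 0, 0.42]'

```text
time: 23.32
tool_pos: [0.5287, 0.0891, 0.2627]
ee_rot: [3.139, 0.005, -2.991]
wrist_force: [-0.2, 0.9, 0.6]
width: 0.0546
```

```bash
python3 - <<'E'
from h import *
import pickle
p,M,o=pose(); print(p,o["joint_positions"],o["width"])
S0=R.from_euler("z",.0914).as_matrix()
PR=frame([0,0,-1],S0[:,1])
top=INL+[0,0,.052]
rows([(top+[0,0,.07],PR)],.42)
o,s=snap("wrist"); save(s,"wrist15.png",k=1.5)
E
```

```text
[0.52866191 0.08909536 0.26267008] [ 0.05908114  0.04825302  1.31544248  0.00334938  1.77346868 -1.66181756] 0.05457585687795227
CALL -1.43,-4.28,1.97,0.2,0.3,3.4,0.42
```

View pics/wrist15.png

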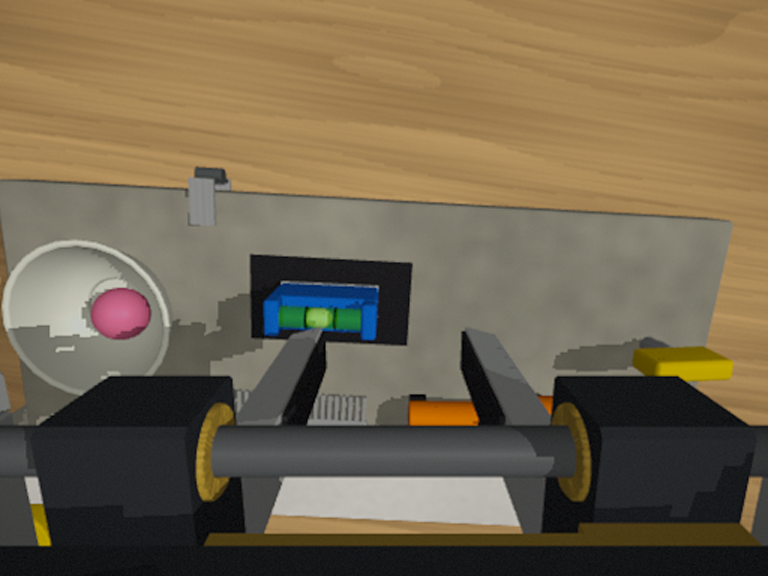

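arm_command --plan '[-0.7, -2.1, 1, 0.1, 0.1, 1.7, 0.42, -0.7, -2.1, 1, 0.1, 0.2, 1.7, 0.42, 0, 0, 0, 0, 0, 0, 0.42, 0, 0, 0, 0, 0, 0, 0.42, 0, 0, 0, 0, 0, 0, 0.42]'

```text
time: 24.0
tool_pos: [0.5484, 0.0494, 0.2429]
ee_rot: [-3.141, -0.0, -3.05]
wrist_force: [0.2, 0.0, 0.0]
width: 0.0548
```

```bash
python3 - <<'E'
from h import *
import pickle
p,M,o=pose(); print(p,o["ee_rot"],o["width"])
o,s=snap("wrist"); save(s,"wrist16.png",k=1.5); save(s,"wrist16b.png",(210,170,320,250),7); pickle.dump((o,s),open("wrist16.pkl","wb"))
E
```

```text
[0.54835999 0.04938796 0.24290109] [-3.14066474e+00 -1.63681659e-04 -3.04962922e+00] 0.054831461126876264
```

View pics/wrist16.png

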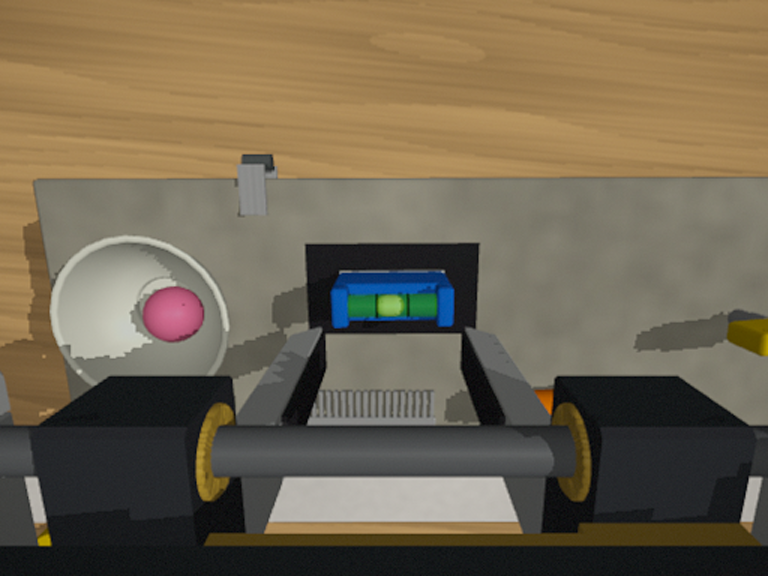

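View pics/wrist16b.png

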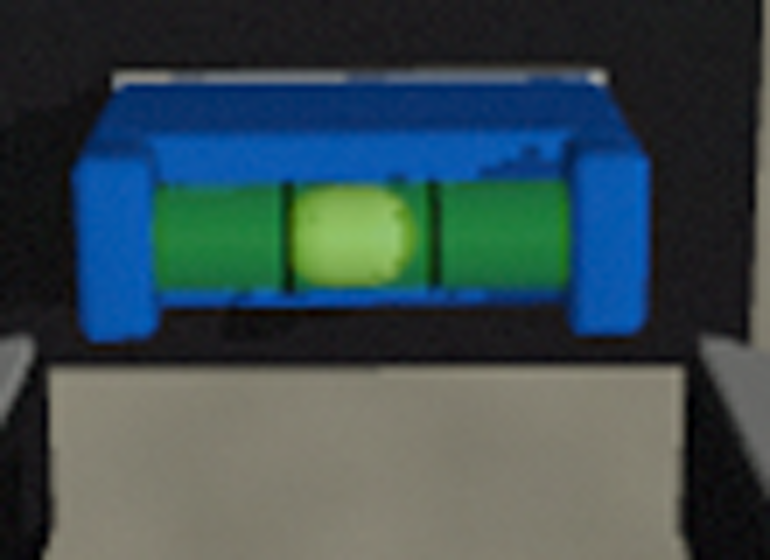

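```bash
python3 - <<'E'
from h import *
p,M,o=pose()
KR2=R.from_euler("xyz",[3.142,.062,1.734]).as_matrix()
T=np.array([.5481,.2797,.1477])
rows([([.535,.16,.27],frame([0,0,-1],[-.1,1,0])),(T-.08*KR2[:,2],KR2)],.6,ml=4.5)
E
```

```text
CALL 0.1,3.71,-0.9,0,0,-0.1,0.6,0.1,3.71,-0.91,0,0,-0.2,0.6,0.09,3.71,-0.9,-0.1,0,-0.1,0.6,-0.25,1.23,0.43,0.3,-0.3,8.6,0.6,-0.05,1.25,0.42,0.2,-0.3,8.7,0.6,0.13,1.25,0.41,0.3,-0.3,8.6,0.6,0.32,1.21,0.41,0.3,-0.3,8.6,0.6,0.5,1.16,0.4,0.3,-0.2,8.6,0.6
CALL 0.67,1.07,0.39,0.3,-0.3,8.7,0.6,0.83,0.95,0.38,0.2,-0.3,8.6,0.6,0.97,0.83,0.37,0.3,-0.3,8.6,0.6,1.07,0.67,0.37,0.3,-0.3,8.7,0.6,1.17,0.5,0.35,0.2,-0.3,8.6,0.6
```

arm_command --plan '[0.1, 3.7, -0.9, 0, 0, -0.1, 0.6, 0.1, 3.7, -0.9, 0, 0, -0.2, 0.6, 0.1, 3.7, -0.9, -0.1, 0, -0.1, 0.6, -0.25, 1.23, 0.43, 0.3, -0.3, 8.6, 0.6, -0.05, 1.25, 0.42, 0.2, -0.3, 8.7, 0.6, 0.13, 1.25, 0.41, 0.3, -0.3, 8.6, 0.6, 0.32, 1.21, 0.41, 0.3, -0.3, 8.6, 0.6, 0.5, 1.16, 0.4, 0.3, -0.2, 8.6, 0.6]'

```text
time: 25.05
tool_pos: [0.541, 0.2225, 0.2485]
ee_rot: [-3.129, 0.03, 2.484]
wrist_force: [0.8, 0.7, -0.9]
width: 0.0375
```

arm_command --plan '[0.67, 1.07, 0.39, 0.3, -0.3, 8.7, 0.6, 0.83, 0.95, 0.38, 0.2, -0.3, 8.6, 0.6, 0.97, 0.83, 0.37, 0.3, -0.3, 8.6, 0.6, 1.07, 0.67, 0.37, 0.3, -0.3, 8.7, 0.6, 1.17, 0.5, 0.35, 0.2, -0.3, 8.6, 0.6, 0, 0, 0, 0, 0, 0, 0.6, 0, 0, 0, 0, 0, 0, 0.6]'

```text
time: 25.92
tool_pos: [0.5472, 0.2838, 0.2274]
ee_rot: [-3.142, 0.063, 1.736]
wrist_force: [0.5, 0.3, 0.7]
width: 0.0377
```

```bash
python3 - <<'E'
from h import *
p,M,o=pose()
KR2=R.from_euler("xyz",[3.142,.062,1.734]).as_matrix()
T=np.array([.5481,.2797,.1477])
print(p,o["ee_rot"],np.degrees(R.from_matrix(M.T@KR2).as_rotvec()),M.T@(T-p)*100)
o,s=snap("wrist"); save(s,"wrist17.png",k=1.5)
E
```

```text
[0.5472295  0.28378911 0.22735821] [-3.14152645  0.06273457  1.73573188] [0.02573096 0.04211136 0.09902679] [0.08257166 0.01925816 7.97633374]
```

View pics/wrist17.png

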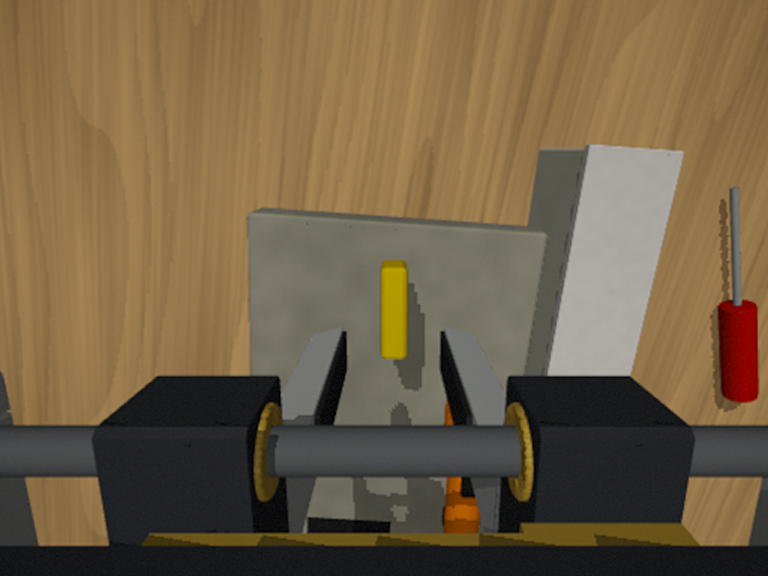

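arm_command --plan '[0.1, 0, 4, 0, 0, 0, 0.6, 0, 0, 3, 0, 0, 0, 0.6, 0, 0, 0.9, 0, 0, 0, 0.6, 0, 0, 0, 0, 0, 0, 0.6, 0, 0, 0, 0, 0, 0, 0.8, 0, 0, 0, 0, 0, 0, 1, 0, 0, 0, 0, 0, 0, 1, 0, 0, 0, 0, 0, 0, 1]'

```text
time: 26.98
tool_pos: [0.5481, 0.2802, 0.1492]
ee_rot: [3.141, 0.062, 1.733]
wrist_force: [-1.2, 0.1, 3.9]
width: 0.0138
```

arm_command --plan '[0, 0, 0, 0, 0, 3, 1, 0, 0, 0, 0, 0, 4, 1, 0, 0, 0, 0, 0, 2, 1, 0, 0, 0, 0, 0, 0, 1, 0, 0, 0, 0, 0, 0, 1]'

```text
time: 27.6
tool_pos: [0.5484, 0.2803, 0.1492]
ee_rot: [3.13, 0.061, 1.576]
wrist_force: [-0.4, 0.3, 5.9]
width: 0.0136
```

arm_command --plan '[0, 0, 0, 0, 0, 0, 0.9, 0, 0, 0, 0, 0, 0, 0.7, 0, 0, 0, 0, 0, 0, 0.6, 0, 0, 0, 0, 0, 0, 0.6, 0, 0, -2, 0, 0, 0, 0.6, 0, 0, -4, 0, 0, 0, 0.6, 0, 0, -4, 0, 0, 0, 0.6]'

```text
time: 28.48
tool_pos: [0.5466, 0.286, 0.248]
ee_rot: [3.134, 0.063, 1.576]
wrist_force: [0.9, 0.2, 0.0]
width: 0.0376
```

```bash
python3 - <<'E'
from h import *
o,s=snap("scene"); save(s,"scene18b.png",(280,165,340,215),12)
p,M,o=pose()
PR=R.from_euler("xyz",[np.pi,0,-3.05]).as_matrix()
rows([([.54,.2,.27],frame([0,0,-1],[-.1,1,0])),([.5484,.0494,.235],PR)],.42)
E
```

```text
CALL -0.8,-0.08,-0.09,-0.2,0.3,-8.7,0.42,-0.78,-0.2,-0.09,-0.2,0.3,-8.6,0.42,-0.73,-0.31,-0.1,-0.1,0.3,-8.7,0.42,-0.69,-0.42,-0.1,-0.2,0.3,-8.7,0.42,-0.6,-0.52,-0.11,-0.2,0.3,-8.6,0.42,-0.53,-0.61,-0.11,-0.2,0.3,-8.7,0.42,-0.43,-0.67,-0.12,-0.2,0.4,-8.7,0.42,-0.32,-0.73,-0.12,-0.1,0.3,-8.7,0.42
CALL -0.2,-0.77,-0.13,-0.2,0.3,-8.6,0.42,-0.08,-0.8,-0.13,-0.2,0.3,-8.7,0.42,0.03,-0.79,-0.13,-0.2,0.3,-8.7,0.42,0.17,-3.77,0.87,0,0,0.1,0.42,0.16,-3.77,0.88,0,0,0.2,0.42,0.15,-3.77,0.87,0,0,0.1,0.42,0.14,-3.77,0.87,0,0,0.1,0.42
```

View pics/scene18b.png

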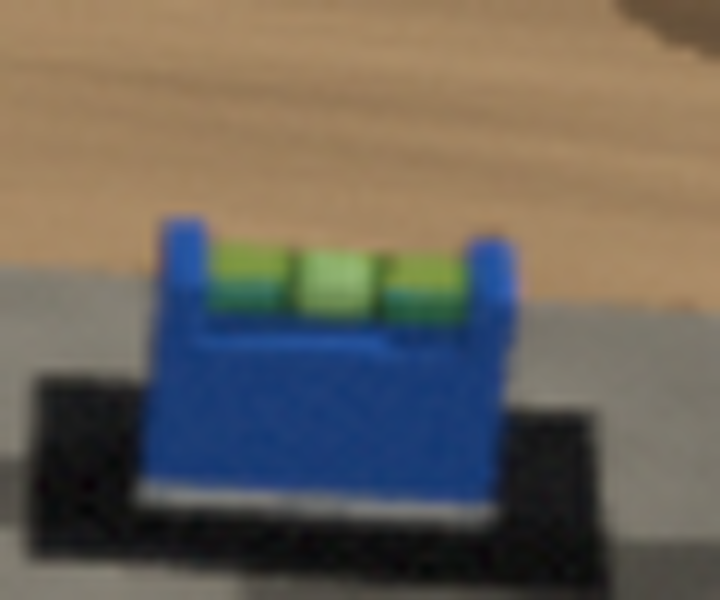

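arm_command --plan '[-0.8, -0.1, -0.1, -0.2, 0.3, -8.7, 0.42, -0.8, -0.2, -0.1, -0.2, 0.3, -8.7, 0.42, -0.75, -0.3, -0.1, -0.2, 0.3, -8.7, 0.42, -0.7, -0.4, -0.1, -0.2, 0.3, -8.7, 0.42, -0.6, -0.5, -0.1, -0.2, 0.3, -8.7, 0.42, -0.5, -0.6, -0.1, -0.2, 0.3, -8.7, 0.42, -0.4, -0.7, -0.1, -0.2, 0.3, -8.7, 0.42, -0.3, -0.7, -0.1, -0.1, 0.3, -8.7, 0.42]'

```text
time: 29.52
tool_pos: [0.5406, 0.2228, 0.2577]
ee_rot: [-3.129, 0.012, 2.797]
wrist_force: [-0.2, 0.9, 0.3]
width: 0.0547
```

arm_command --plan '[-0.2, -0.8, -0.1, -0.2, 0.3, -8.7, 0.42, -0.1, -0.8, -0.1, -0.2, 0.3, -8.7, 0.42, 0, -0.8, -0.1, -0.2, 0.3, -8.7, 0.42, 0.2, -3.8, 0.85, 0, 0, 0.1, 0.42, 0.15, -3.8, 0.85, 0, 0, 0.1, 0.42, 0.15, -3.8, 0.85, 0, 0, 0.1, 0.42, 0.15, -3.75, 0.85, 0, 0, 0.1, 0.42, 0, 0, 0, 0, 0, 0, 0.42]'

```text
time: 30.52
tool_pos: [0.5473, 0.0453, 0.2266]
ee_rot: [-3.138, -0.009, -3.047]
wrist_force: [0.1, 0.7, -0.6]
width: 0.0545
```

arm_command --plan '[0, 0, 1, 0, 0, 0, 0.42, 0, 0, 0, 0, 0, 0, 0.42, 0, 0, 0, 0, 0, 0, 0.42]'

```text
time: 30.9
tool_pos: [0.5477, 0.0484, 0.2181]
ee_rot: [-3.138, -0.007, -3.042]
wrist_force: [-0.5, 0.2, -0.2]
width: 0.0548
```

```bash
python3 - <<'E'
from h import *
import pickle
p,M,o=pose(); print(p,o["ee_rot"],o["width"])
o,s=snap("wrist"); save(s,"wrist19.png",k=1.5); save(s,"wrist19b.png",(205,180,325,270),6.5); pickle.dump((o,s),open("wrist19.pkl","wb"))
E
```

```text
[0.54766217 0.04835838 0.21812547] [-3.13840334 -0.00683655 -3.04161387] 0.05479740838507765
```

View pics/wrist19.png

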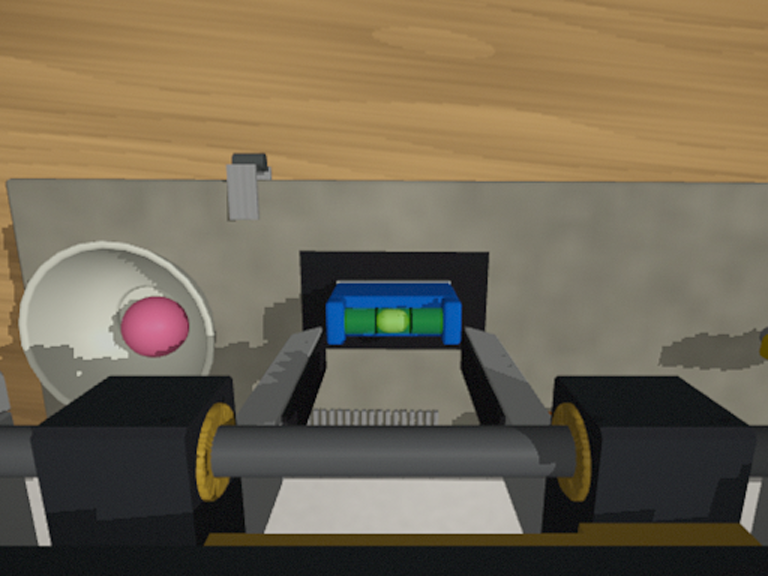

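View pics/wrist19b.png

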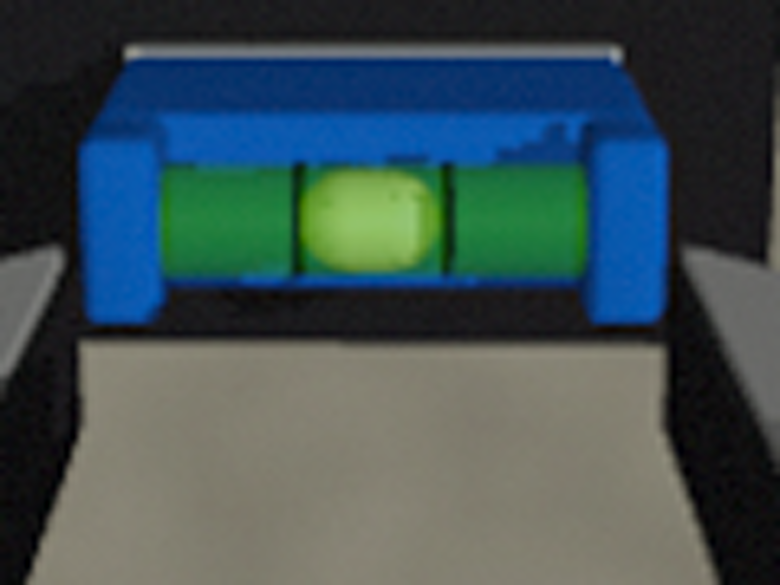

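```bash
python3 - <<'E'
from h import *
import pickle
from scipy.optimize import least_squares
o,s=pickle.load(open("wrist19.pkl","rb"))
q=up([(80,140),(667,140),(88,322),(665,322)],(205,180),6.5)
P=np.array([[-11,-33],[-11,33],[11,-33],[11,33]])/1e3
def T(p): 
    c,si=np.cos(p[2]),np.sin(p[2]); return np.c_[P@np.array([[c,si],[-si,c]])+p[:2],np.full(4,p[3])]
r=least_squares(lambda p:(proj(s,T(p),o)-q).ravel(),[.549,.049,.09,.173],x_scale=.1); print(r.x,r.fun)
M=R.from_euler("xyz",o["ee_rot"]).as_matrix()
print("tool offset to top centre cm",M.T@(np.r_[r.x[:2],r.x[3]]-o["tool_pos"])*100)
print(np.degrees(R.from_matrix(M.T@frame([0,0,-1],[-np.sin(.0914),np.cos(.0914),0])).as_rotvec()))
E
```

```text
[0.54894521 0.04839254 0.10200473 0.1681482 ] [ 0.19263735 -0.20407614  0.19534956 -0.35752227 -0.01130828  0.34584572
 -0.38487279  0.22807572]
tool offset to top centre cm [-0.16216773  0.00652898  4.99673983]
[-0.18441259 -0.39091896  0.4921502 ]
```

arm_command --plan '[-0.16, 0, 1.5, -0.2, -0.4, 0, 0.47, 0, 0, 1.2, 0, 0, 0, 0.47, 0, 0, 0, 0, 0, 0, 0.47, 0, 0, 0, 0, 0, 0, 0.47]'

```text
time: 31.45
tool_pos: [0.5492, 0.0474, 0.191]
ee_rot: [3.141, -0.0, -3.043]
wrist_force: [0.0, 0.3, 0.5]
width: 0.0499
```

```bash
python3 - <<'E'
from h import *
import pickle
p,M,o=pose(); print(p,o["ee_rot"],o["width"],o["wrist_force"])
o,s=snap("wrist"); save(s,"wrist20.png",k=1.5)
o,s=snap("scene"); save(s,"scene20.png",(260,130,360,215),7)
E
```

```text
[0.54916974 0.04743852 0.19100389] [ 3.14140434e+00 -1.17069513e-04 -3.04324063e+00] 0.049945670736948014 [9.64051483e-05 3.22699565e-01 5.34967499e-01]
```

View pics/wrist20.png

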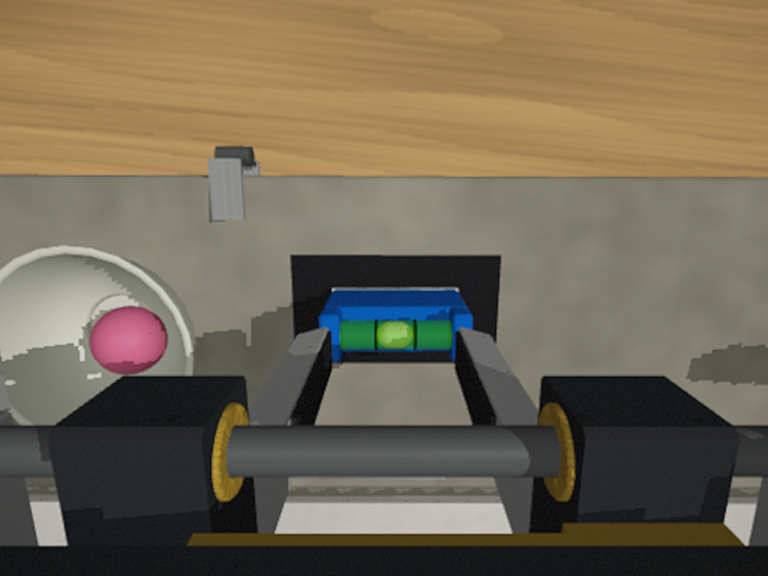

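View pics/scene20.png

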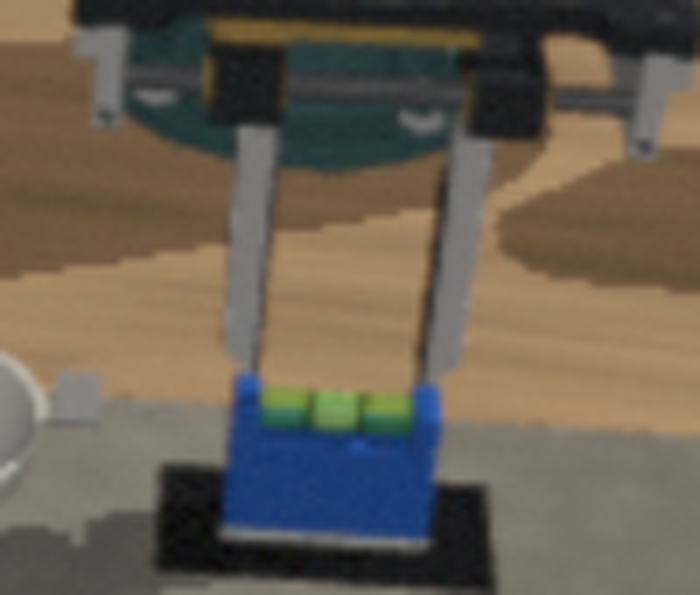

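arm_command --plan '[0, 0.08, 0.6, 0, 0, 0, 0.47, 0, 0, 0, 0, 0, 0, 0.47, 0, 0, 0, 0, 0, 0, 0.47]'

```text
time: 31.92
tool_pos: [0.5491, 0.0483, 0.1851]
ee_rot: [3.141, 0.0, -3.043]
wrist_force: [0.3, 0.8, -0.4]
width: 0.0499
```

arm_command --plan '[0, 0, 0.15, 0, 0, 0, 0.47, 0, 0, 0, 0, 0, 0, 0.47]'

```text
time: 32.17
tool_pos: [0.5491, 0.0483, 0.1835]
ee_rot: [3.141, -0.0, -3.043]
wrist_force: [-1.1, 0.9, -0.7]
width: 0.0502
```

arm_command --plan '[0, 0, 0.1, 0, 0, 0, 0.47, 0, 0, 0, 0, 0, 0, 0.47]'

```text
time: 32.42
tool_pos: [0.5491, 0.0483, 0.1826]
ee_rot: [3.141, 0.0, -3.043]
wrist_force: [-0.2, 0.6, 0.1]
width: 0.0498
```

```bash
python3 - <<'E'
from h import *
o,s=snap("wrist"); save(s,"wrist21.png",(190,170,340,290),5)
E
```

```text
(no output)
```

View pics/wrist21.png

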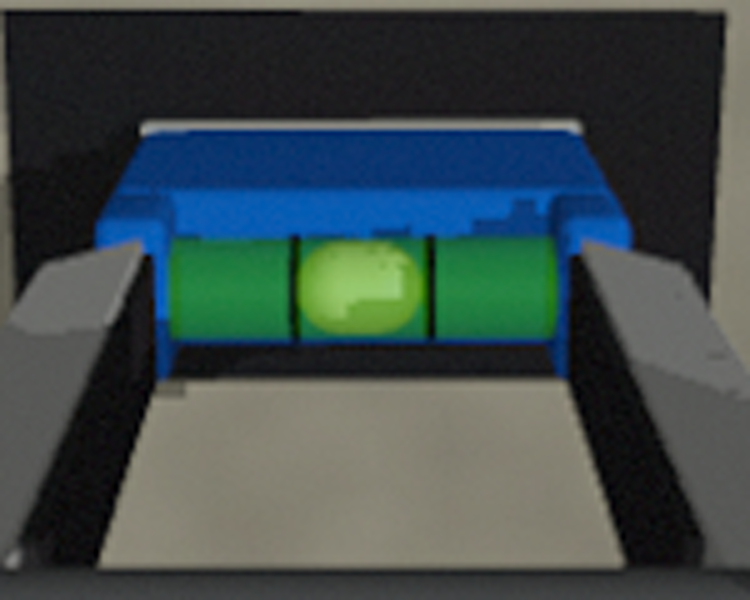

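arm_command --plan '[0, 0, 0.05, 0, 0, 0, 0.47, 0, 0, 0, 0, 0, 0, 0.47]'

```text
time: 32.72
tool_pos: [0.5491, 0.0483, 0.1821]
ee_rot: [3.141, 0.0, -3.043]
wrist_force: [0.7, -0.6, 0.2]
width: 0.0499
```

arm_command --plan '[0, 0, 0.05, 0, 0, 0, 0.47, 0, 0, 0, 0, 0, 0, 0.47]'

```text
time: 32.98
tool_pos: [0.5491, 0.0483, 0.1816]
ee_rot: [3.141, 0.0, -3.043]
wrist_force: [0.7, -0.4, 0.5]
width: 0.0499
```

arm_command --plan '[0, 0, 0.05, 0, 0, 0, 0.47, 0, 0, 0, 0, 0, 0, 0.47]'

```text
time: 33.22
tool_pos: [0.5491, 0.0483, 0.1811]
ee_rot: [3.141, 0.0, -3.043]
wrist_force: [-0.5, -0.1, 0.1]
width: 0.0496
```

arm_command --plan '[0, 0, 0.05, 0, 0, 0, 0.47, 0, 0, 0, 0, 0, 0, 0.47]'

```text
time: 33.48
tool_pos: [0.5491, 0.0483, 0.1806]
ee_rot: [3.141, 0.0, -3.043]
wrist_force: [0.2, -0.5, 0.5]
width: 0.0498
```

arm_command --plan '[0, 0, 0.03, 0, 0, 0, 0.47, 0, 0, 0, 0, 0, 0, 0.47]'

```text
time: 33.72
tool_pos: [0.5491, 0.0482, 0.1803]
ee_rot: [3.141, 0.0, -3.043]
wrist_force: [0.8, -0.2, 0.8]
width: 0.0497
```

arm_command --plan '[0, 0, 0.05, 0, 0, 0, 0.47, 0, 0, 0, 0, 0, 0, 0.47]'

```text
time: 33.98
tool_pos: [0.5492, 0.0483, 0.1802]
ee_rot: [3.142, 0.001, -3.043]
wrist_force: [-1.0, -0.5, 1.7]
width: 0.0501
```

arm_command --plan '[0, 0, 0.05, 0, 0, 0, 0.47, 0, 0, 0, 0, 0, 0, 0.47]'

```text
time: 34.22
tool_pos: [0.5493, 0.0483, 0.1802]
ee_rot: [-3.142, 0.001, -3.043]
wrist_force: [-1.2, -0.1, 5.6]
width: 0.0498
```

arm_command --plan '[0, 0, 0.03, 0, 0, 0, 0.47, 0, 0, 0, 0, 0, 0, 0.47]'

```text
time: 34.48
tool_pos: [0.5494, 0.0483, 0.1802]
ee_rot: [-3.141, 0.002, -3.043]
wrist_force: [-2.1, -0.2, 6.8]
width: 0.05
```

arm_command --plan '[0, 0, 0.05, 0, 0, 0, 0.47, 0, 0, 0, 0, 0, 0, 0.47, 0, 0, 0, 0, 0, 0, 0.47]'

```text
time: 34.85
tool_pos: [0.5495, 0.0482, 0.1801]
ee_rot: [-3.141, 0.002, -3.043]
wrist_force: [-2.0, 0.4, 6.5]
width: 0.0494
```

```bash
python3 - <<'E'
from h import *
for n in ["wrist","scene","side","wrist"]:
    o,s=snap(n); print(o["wrist_force"],o["wrist_torque"])
    save(s,n+"22.png",{"wrist":(190,170,340,290),"scene":(195,130,450,300),"side":(140,80,310,220)}[n],{"wrist":5,"scene":3,"side":4}[n])
E
```

```text
[-2.01108709  0.4010332   6.49713243] [-0.03603693  0.41495528 -0.04360993]
[-1.36342036 -0.21718109  6.7781532 ] [ 0.01577075  0.42088219 -0.01156106]
[-2.16316345  0.40954063  7.57863026] [-0.0798336   0.38683584 -0.10099896]
[-1.9918711   0.3126665   7.39311357] [-0.10979973  0.37030528  0.00610032]
```

View pics/wrist22.png

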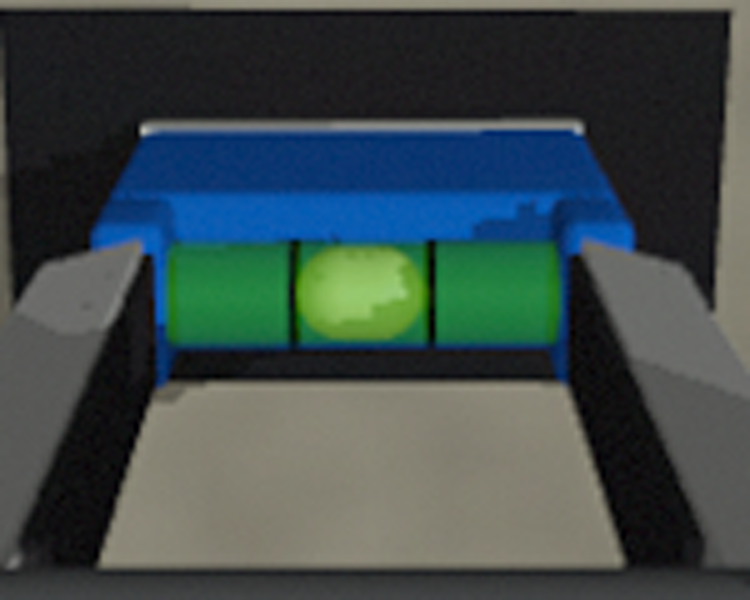

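View pics/scene22.png

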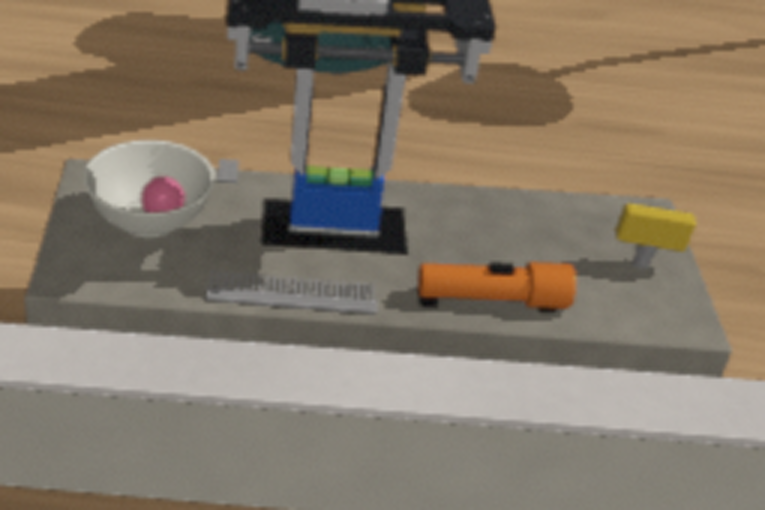

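arm_command --plan '[0.03, 0, 0.04, 0, 0, 0, 0.47, 0, 0, 0, 0, 0, 0, 0.47, 0, 0, 0, 0, 0, 0, 0.47]'

```text
time: 35.42
tool_pos: [0.5494, 0.0483, 0.1801]
ee_rot: [-3.141, 0.003, -3.043]
wrist_force: [-2.3, 1.2, 7.7]
width: 0.0496
```

arm_command --plan '[0, 0, 0, 0, 0, 0, 0.47, 0, 0, 0, 0, 0, 0, 0.47]'

```text
time: 35.67
tool_pos: [0.5494, 0.0482, 0.1801]
ee_rot: [-3.141, 0.003, -3.043]
wrist_force: [-2.1, -1.0, 8.7]
width: 0.0496
```

arm_command --plan '[0.02, 0, 0.05, 0, 0, 0, 0.47, 0, 0, 0, 0, 0, 0, 0.47, 0, 0, 0, 0, 0, 0, 0.47, 0, 0, 0, 0, 0, 0, 0.47]'

```text
time: 36.17
tool_pos: [0.5494, 0.0483, 0.1801]
ee_rot: [-3.141, 0.004, -3.043]
wrist_force: [-1.2, -0.1, 9.7]
width: 0.0499
```

```bash
python3 - <<'E'
from h import *
F=[]
for i in range(10):
    o,s=snap("wrist"); F.append(o["wrist_force"])
print(np.round(F,1)[:,2],np.mean(F,0),o["time"],o["tool_pos"])
E
```

```text
[ 9.7  9.8  9.5 10.   8.8  9.3  9.3 10.1  9.3 10. ] [-1.82861608  0.30712684  9.57348575] 36.625 [0.54937105 0.04827438 0.18009881]
```

arm_command --plan '[0.01, 0, 0.02, 0, 0, 0, 0.47, 0, 0, 0, 0, 0, 0, 0.47, 0, 0, 0, 0, 0, 0, 0.47, 0, 0, 0, 0, 0, 0, 0.47]'

```text
time: 37.17
tool_pos: [0.5494, 0.0482, 0.18]
ee_rot: [-3.141, 0.004, -3.043]
wrist_force: [-1.8, 1.1, 9.3]
width: 0.05
```

```bash
python3 - <<'E'
from h import *
F=[]
for i in range(20):
    n=["wrist","scene","side"][i%3]
    o,s=snap(n); F.append(o["wrist_force"])
    if i>16: save(s,n+"23.png",{"wrist":(190,170,340,290),"scene":(195,130,450,300),"side":(140,80,310,220)}[n],{"wrist":5,"scene":3,"side":4}[n])
print(np.round(F,1)[:,2],np.mean(F,0),o["time"],o["tool_pos"])
E
```

```text
[ 9.3 10.  10.   9.8  9.9 10.  10.2  8.9  9.2  9.8  9.7 10.1  9.9  9.8
 10.2 10.   9.8 10.1 10.6  9.7] [-1.75783067  0.29725131  9.86206782] 38.125 [0.5493712  0.04826121 0.18008602]
```

View pics/wrist23.png

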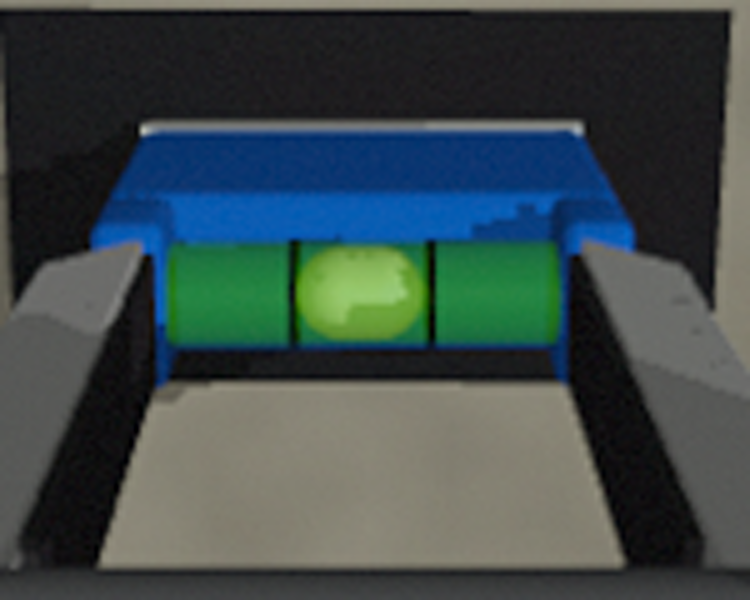

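View pics/side23.png

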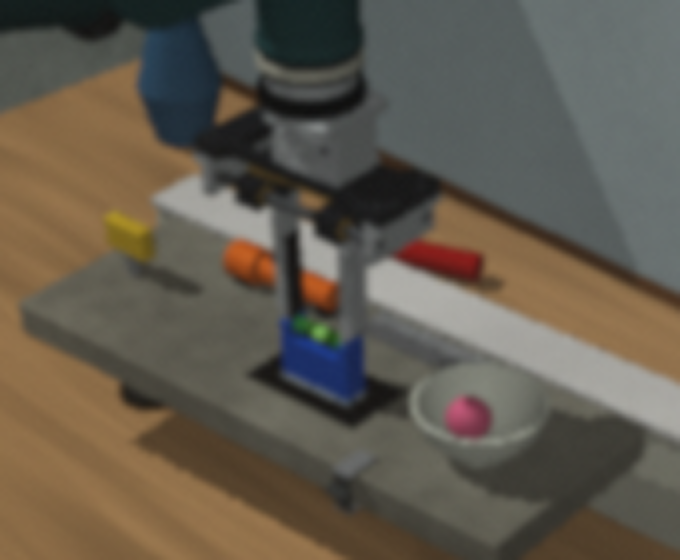

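The bubble spans 296–428 between the marks at 294 and 431, so it is centred. The push is steady at about 9.9 N, the level is upright on the inlay, and nothing else has been disturbed. I'm handing in.

```bash
python3 -c "
from bench import close_job
print(close_job())"
```

```text
the job is handed in; nothing more can be done
None
```

The blue level is standing upright on its metal base on the inlay, lengthwise along the shelf. The bubble is centred, and the arm was still pressing on the level when I handed the job in at about 38 s.

- **Placing:** I picked the level off the block by its two ends, turned it, stood it on the inlay and let go. The bubble then sat about 10.5 mm towards its higher end.
- **Levelling:** I turned the knob clockwise about 86°. A close look showed the bubble still about 1 mm off, so I gripped the knob again and turned about 9° more.
- **Pressing:** The two fingertips push on the ends of the level's top edge. The downward push averaged 9.9 N over 20 readings (8.9 to 10.6 N), with about 1.8 N sideways.
- **Last checks:** In the wrist picture taken while pressing, the bubble is centred to within about 0.3 mm. The bowl with its ball, the flashlight and the comb look unmoved in the pictures. No check failed.
- **Not measured directly:** I judged the bubble, the level's uprightness and the other objects from pictures only.

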